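# Fit and lock the lenses of a cabinet lamp bar, then test it

## Robot

A 6-joint arm with a two-finger parallel gripper is mounted at the origin on the work surface. World frame = base frame: x ahead of the robot, y to its left, z up, the work surface at z = 0. Lengths are in m, angles in rad, forces in N, time in s.
With the tool pointing down it reaches from about 0.15 to 0.775 m from the base axis. Payload 6.1 kg.
Tool frame: the origin (TCP) lies on the centre line of the jaws, within the pads' length; the fingertips stand bot.tips_ahead ahead of it and the grasp point (between the pads) lies 6 mm ahead of it (bot.tips_ahead is the distance from the TCP to the fingertips, in m); z points along the fingers, x is the direction in which the jaws open and shut, and the axes are right-handed (so a half turn about z gives the same grasp; the last joint's range is limited). The gripper opens to 85 mm and grips with 20 to 120 N. Pads are 22 mm wide; open, the fingers measure 114 mm over their backs; the gripper's body (76 mm by 85 mm) begins 54 mm behind the grasp point. The pads swing forward as they close: fully open they stand 13 mm farther back than shut.
Start: joints at [0, 0.126, -0.04, 1.405, 0, 1.571], TCP at [0.525, -0, 0.256] pointing down, gripper open.
Joint ranges: [-2.72, 2.72], [-0.95, 1.95], [-1.27, 1.35], [-1.78, 2.02], [-1.46, 1.47], [-3.14, 3.14]. Speed limits (rad/s): [2.39, 2.39, 3.01, 3.14, 3.14, 3.14].

## Interface

Orientations are given as a 3x3 rotation matrix whose columns are the frame's x, y, z axes.
In Python, from cell import bot, vision gives the robot as it stands.
- The arm moves only by the tool step_arm, never from a script. Its argument "targets" is text: rows parted by semicolons, each of 7 numbers parted by spaces: the shift along the tool's x, y, z in m, then the turn, a rotation vector about the tool's x, y, z in rad, then the finger opening in m, from 0 to 0.0854. In form: x y z ax ay az gripper; .... A call has exactly 10 rows; each row is the pose to reach, as a shift and turn from the pose measured when the call began, along the tool's axes at that moment; what a row does not reach only later rows make up. A row lasts 1/10 s, in which the tool goes at most 50 mm and 8.59 degrees, less where a joint would pass 70% of its speed; a pose out of reach is approached as far as the arm can. A call with a gripper value outside its range is refused whole. The fingers move at their own pace and stop on an object; "squeeze" is the grip in N (left out, the last holds). Time passes only in rows, so rows that repeat a pose let the fingers close, or fill a call up. It gives the time, the measured TCP pose, the force and the opening at its end, in the units of the state.
- bot.sense(): the state, without advancing time (a new reading comes with each control period).
- vision.read_camera(name): name is "scene" or "side" or "wrist"; returns the picture (420x560x3 uint8, red, green, blue); there is no depth.
- vision.camera_params(name): a dict with "mtx" (3x3 intrinsics, pixels), "dist" ([k1, k2, p1, p2, k3] as OpenCV has them; the pictures are not rectified), "cam_to_world" (4x4, takes a point from camera to world coordinates). Camera axes: x right, y down, z forward; pixel columns grow to the right and rows downward; lengths in m; the calibration is good to about 2 mm. A picture is of the moment at which its call begins: read the wrist's pose just before it. camera_params takes no time and is no camera call; for the wrist camera it gives the pose at the moment of the call.
- bot.finish_job(): hands the job in, once; it reports no verdict.
The state is a dict: "clock": time; "joints": joint angles; "joint_vel": joint speeds; "joint_efforts": joint torques, N m; "tool_pos": TCP position; "tcp_rot": TCP orientation; "ft_force": force on the tool from outside, world axes, zero at the start; "ft_torque": the same for the moment, N m; "grip_width": finger opening in m.
Only numpy, scipy, OpenCV 4.12 (cv2) and the standard library are available. Lean on these libraries where they do the work, as an engineer would, in place of code of your own. Each camera call takes 0.05 s, during which the arm holds its last target.

## Task

The lamp bar for a cabinet lies on the bench with three lamp cells, each with a red dust plug in it. Move all three plugs to the blue bin, drop every lens that is laid out into a lamp cell of its own, flange down, and screw a retaining ring down clockwise over each one until it is snug against its stop (a ring may be left over). When all lenses are locked in, press the green button of the test box fully down and let it go; do not push the other things on the bench about.

Things in the scene. Friction and masses are not known exactly. Their poses are not given: they have to be found in the camera images.
- lampbar: Wooden bar 100 x 400 x 15 mm, fixed to the bench; origin under its centre, long side along its y axis, z up. It carries the three lamp cells in a row, about 120 mm apart.
- cell0: Round aluminium lamp cell, one of three alike, fixed on the bar: 84 mm across, 29 mm high, open above; origin at the centre of its underside (15 mm above the bench), z up. Bore 61 mm across (58 in the lowest 11 mm); lens seat 6 mm above the origin. The rim has two entry slots, 14 mm wide, on the cell's +x and -x sides, each with an orange mark on the rim.
- cell1: Lamp cell like cell0. A ring enters any cell when its two pins stand over the two slots (within about 6 degrees, either way round): it then drops until the pins meet the slot floor, ring underside 16 mm above the cell origin. From there, turned clockwise seen from above, its pins run down two spiral grooves (see cell2).
- cell2: Lamp cell like cell0. By 60 degrees of clockwise turn the ring has sunk 5 mm and lies on the lens flange (ring underside 11 mm above the cell origin); at about 75 degrees the pins meet a stop: snug. In the grooves the pins are held under a roof, so the ring cannot be lifted out; it stays where it is left.
- lens0: Amber lens, about 60 g, standing flange down on the bench: flange 54 mm across and 5 mm thick, with a round solid stem 28 mm across rising from it to 34 mm above the underside (grip the stem). Origin at the centre of the underside, z up. Seated in a cell its top is 40 mm above the cell origin. May be absent.
- lens1: Amber lens, about 60 g, standing flange down on the bench: flange 54 mm across and 5 mm thick, with a round solid stem 28 mm across rising from it to 34 mm above the underside (grip the stem). Origin at the centre of the underside, z up. Seated in a cell its top is 40 mm above the cell origin. May be absent.
- lens2: Amber lens, about 60 g, standing flange down on the bench: flange 54 mm across and 5 mm thick, with a round solid stem 28 mm across rising from it to 34 mm above the underside (grip the stem). Origin at the centre of the underside, z up. Seated in a cell its top is 40 mm above the cell origin. May be absent.
- ring0: Black retaining ring, one of three alike, about 60 g, standing flange down on the bench, 35 mm tall, with an open middle (34 mm, clears the lens stem): a hexagonal collar 46 mm across flats (53 over corners), its lowest 8 mm a flange 54 mm across. Flats face along the ring's x axis and every 60 degrees from it. Origin at the centre of the underside, z up.
- ring1: Retaining ring like ring0. Every ring has two brass pins, 5 mm thick, which stick out of the flange along the ring's +x and -x, 5 mm above the underside, to 35 mm radius, with an orange stripe on the collar above each pin.
- ring2: Retaining ring like ring0. Screwed down in a cell, the top of a ring's collar stands 17 mm above the cell's rim.
- testbox: Grey test box, fixed, 100 x 110 x 50 mm high, with a round green push button on top; origin under its centre. It stands to the left or the right of the lamp bar.
- test_top (a point): Centre of the top of the green button's cap (32 mm across), about 68 mm above the bench when up; it is pushed straight down.
- test (a joint): Travel of the green button in m: 0 is up, 0.006 is fully down. A spring returns it; fully down takes about 6 N.
- glue: White glue bottle, 52 mm across, 150 mm high, upright, loose. Leave alone. Origin at its underside.
- offcut: Wooden offcut, 50 x 75 x 32 mm, loose. Leave alone. Origin at its underside.
- tape: Grey tape measure, 60 x 55 x 34 mm, loose. Leave alone. Origin at its underside.
- driver: Screwdriver with blue handle, 200 mm long, lying loose. Leave alone.
- bin: Blue open bin, empty, fixed, 130 x 130 x 45 mm high, walls and floor 4 to 5 mm thick, on the other side of the lamp bar from the test box; origin under its centre.
- plug0: Red dust plug, about 25 g, at first standing loose on the lens seat of a cell: foot 46 mm across and 5 mm thick, with a round stem 20 mm across rising to 38 mm above the underside (15 mm above the cell's rim). Origin at the centre of the underside, z up.
- plug1: Red dust plug, about 25 g, at first standing loose on the lens seat of a cell: foot 46 mm across and 5 mm thick, with a round stem 20 mm across rising to 38 mm above the underside (15 mm above the cell's rim). Origin at the centre of the underside, z up.
- plug2: Red dust plug, about 25 g, at first standing loose on the lens seat of a cell: foot 46 mm across and 5 mm thick, with a round stem 20 mm across rising to 38 mm above the underside (15 mm above the cell's rim). Origin at the centre of the underside, z up.
Not all that is in view belongs to the job. Leave any pink, purple or turquoise look-alike of the plug0 alone.

How it is judged:
On the way, in this order (a step that is already met when the one before it is completed fails the run):
1. every lens that is there sits in a cell with a ring screwed down over it (((horizontal distance between lens0 and cell0 below 0.005 m and z of lens0 in the frame of cell0 below 0.008 m and angle between lens0's own z axis and vertical below 0.1 rad and ((horizontal distance between ring0 and cell0 below 0.005 m and z of ring0 in the frame of cell0 between 0.009 and 0.013 m and angle between ring0's own z axis and vertical below 0.1 rad and angle between the x axis of ring0 and the x axis of cell0, either way round above 1.13 rad) or (horizontal distance between ring1 and cell0 below 0.005 m and z of ring1 in the frame of cell0 between 0.009 and 0.013 m and angle between ring1's own z axis and vertical below 0.1 rad and angle between the x axis of ring1 and the x axis of cell0, either way round above 1.13 rad) or (horizontal distance between ring2 and cell0 below 0.005 m and z of ring2 in the frame of cell0 between 0.009 and 0.013 m and angle between ring2's own z axis and vertical below 0.1 rad and angle between the x axis of ring2 and the x axis of cell0, either way round above 1.13 rad))) or (horizontal distance between lens0 and cell1 below 0.005 m and z of lens0 in the frame of cell1 below 0.008 m and angle between lens0's own z axis and vertical below 0.1 rad and ((horizontal distance between ring0 and cell1 below 0.005 m and z of ring0 in the frame of cell1 between 0.009 and 0.013 m and angle between ring0's own z axis and vertical below 0.1 rad and angle between the x axis of ring0 and the x axis of cell1, either way round above 1.13 rad) or (horizontal distance between ring1 and cell1 below 0.005 m and z of ring1 in the frame of cell1 between 0.009 and 0.013 m and angle between ring1's own z axis and vertical below 0.1 rad and angle between the x axis of ring1 and the x axis of cell1, either way round above 1.13 rad) or (horizontal distance between ring2 and cell1 below 0.005 m and z of ring2 in the frame of cell1 between 0.009 and 0.013 m and angle between ring2's own z axis and vertical below 0.1 rad and angle between the x axis of ring2 and the x axis of cell1, either way round above 1.13 rad))) or (horizontal distance between lens0 and cell2 below 0.005 m and z of lens0 in the frame of cell2 below 0.008 m and angle between lens0's own z axis and vertical below 0.1 rad and ((horizontal distance between ring0 and cell2 below 0.005 m and z of ring0 in the frame of cell2 between 0.009 and 0.013 m and angle between ring0's own z axis and vertical below 0.1 rad and angle between the x axis of ring0 and the x axis of cell2, either way round above 1.13 rad) or (horizontal distance between ring1 and cell2 below 0.005 m and z of ring1 in the frame of cell2 between 0.009 and 0.013 m and angle between ring1's own z axis and vertical below 0.1 rad and angle between the x axis of ring1 and the x axis of cell2, either way round above 1.13 rad) or (horizontal distance between ring2 and cell2 below 0.005 m and z of ring2 in the frame of cell2 between 0.009 and 0.013 m and angle between ring2's own z axis and vertical below 0.1 rad and angle between the x axis of ring2 and the x axis of cell2, either way round above 1.13 rad)))) and ((horizontal distance between lens1 and cell0 below 0.005 m and z of lens1 in the frame of cell0 below 0.008 m and angle between lens1's own z axis and vertical below 0.1 rad and ((horizontal distance between ring0 and cell0 below 0.005 m and z of ring0 in the frame of cell0 between 0.009 and 0.013 m and angle between ring0's own z axis and vertical below 0.1 rad and angle between the x axis of ring0 and the x axis of cell0, either way round above 1.13 rad) or (horizontal distance between ring1 and cell0 below 0.005 m and z of ring1 in the frame of cell0 between 0.009 and 0.013 m and angle between ring1's own z axis and vertical below 0.1 rad and angle between the x axis of ring1 and the x axis of cell0, either way round above 1.13 rad) or (horizontal distance between ring2 and cell0 below 0.005 m and z of ring2 in the frame of cell0 between 0.009 and 0.013 m and angle between ring2's own z axis and vertical below 0.1 rad and angle between the x axis of ring2 and the x axis of cell0, either way round above 1.13 rad))) or (horizontal distance between lens1 and cell1 below 0.005 m and z of lens1 in the frame of cell1 below 0.008 m and angle between lens1's own z axis and vertical below 0.1 rad and ((horizontal distance between ring0 and cell1 below 0.005 m and z of ring0 in the frame of cell1 between 0.009 and 0.013 m and angle between ring0's own z axis and vertical below 0.1 rad and angle between the x axis of ring0 and the x axis of cell1, either way round above 1.13 rad) or (horizontal distance between ring1 and cell1 below 0.005 m and z of ring1 in the frame of cell1 between 0.009 and 0.013 m and angle between ring1's own z axis and vertical below 0.1 rad and angle between the x axis of ring1 and the x axis of cell1, either way round above 1.13 rad) or (horizontal distance between ring2 and cell1 below 0.005 m and z of ring2 in the frame of cell1 between 0.009 and 0.013 m and angle between ring2's own z axis and vertical below 0.1 rad and angle between the x axis of ring2 and the x axis of cell1, either way round above 1.13 rad))) or (horizontal distance between lens1 and cell2 below 0.005 m and z of lens1 in the frame of cell2 below 0.008 m and angle between lens1's own z axis and vertical below 0.1 rad and ((horizontal distance between ring0 and cell2 below 0.005 m and z of ring0 in the frame of cell2 between 0.009 and 0.013 m and angle between ring0's own z axis and vertical below 0.1 rad and angle between the x axis of ring0 and the x axis of cell2, either way round above 1.13 rad) or (horizontal distance between ring1 and cell2 below 0.005 m and z of ring1 in the frame of cell2 between 0.009 and 0.013 m and angle between ring1's own z axis and vertical below 0.1 rad and angle between the x axis of ring1 and the x axis of cell2, either way round above 1.13 rad) or (horizontal distance between ring2 and cell2 below 0.005 m and z of ring2 in the frame of cell2 between 0.009 and 0.013 m and angle between ring2's own z axis and vertical below 0.1 rad and angle between the x axis of ring2 and the x axis of cell2, either way round above 1.13 rad)))) and ((horizontal distance between lens2 and cell0 below 0.005 m and z of lens2 in the frame of cell0 below 0.008 m and angle between lens2's own z axis and vertical below 0.1 rad and ((horizontal distance between ring0 and cell0 below 0.005 m and z of ring0 in the frame of cell0 between 0.009 and 0.013 m and angle between ring0's own z axis and vertical below 0.1 rad and angle between the x axis of ring0 and the x axis of cell0, either way round above 1.13 rad) or (horizontal distance between ring1 and cell0 below 0.005 m and z of ring1 in the frame of cell0 between 0.009 and 0.013 m and angle between ring1's own z axis and vertical below 0.1 rad and angle between the x axis of ring1 and the x axis of cell0, either way round above 1.13 rad) or (horizontal distance between ring2 and cell0 below 0.005 m and z of ring2 in the frame of cell0 between 0.009 and 0.013 m and angle between ring2's own z axis and vertical below 0.1 rad and angle between the x axis of ring2 and the x axis of cell0, either way round above 1.13 rad))) or (horizontal distance between lens2 and cell1 below 0.005 m and z of lens2 in the frame of cell1 below 0.008 m and angle between lens2's own z axis and vertical below 0.1 rad and ((horizontal distance between ring0 and cell1 below 0.005 m and z of ring0 in the frame of cell1 between 0.009 and 0.013 m and angle between ring0's own z axis and vertical below 0.1 rad and angle between the x axis of ring0 and the x axis of cell1, either way round above 1.13 rad) or (horizontal distance between ring1 and cell1 below 0.005 m and z of ring1 in the frame of cell1 between 0.009 and 0.013 m and angle between ring1's own z axis and vertical below 0.1 rad and angle between the x axis of ring1 and the x axis of cell1, either way round above 1.13 rad) or (horizontal distance between ring2 and cell1 below 0.005 m and z of ring2 in the frame of cell1 between 0.009 and 0.013 m and angle between ring2's own z axis and vertical below 0.1 rad and angle between the x axis of ring2 and the x axis of cell1, either way round above 1.13 rad))) or (horizontal distance between lens2 and cell2 below 0.005 m and z of lens2 in the frame of cell2 below 0.008 m and angle between lens2's own z axis and vertical below 0.1 rad and ((horizontal distance between ring0 and cell2 below 0.005 m and z of ring0 in the frame of cell2 between 0.009 and 0.013 m and angle between ring0's own z axis and vertical below 0.1 rad and angle between the x axis of ring0 and the x axis of cell2, either way round above 1.13 rad) or (horizontal distance between ring1 and cell2 below 0.005 m and z of ring1 in the frame of cell2 between 0.009 and 0.013 m and angle between ring1's own z axis and vertical below 0.1 rad and angle between the x axis of ring1 and the x axis of cell2, either way round above 1.13 rad) or (horizontal distance between ring2 and cell2 below 0.005 m and z of ring2 in the frame of cell2 between 0.009 and 0.013 m and angle between ring2's own z axis and vertical below 0.1 rad and angle between the x axis of ring2 and the x axis of cell2, either way round above 1.13 rad))))), for 0.2 s.
2. the test button is pressed fully down (at least 5 of its 6 mm) (value of joint test above 0.005 m), for 0.05 s.
At the end, for the whole second after the job is handed in: Each lens is on a cell's seat (within 5 mm of the axis, underside under 8 mm above the cell's) with a ring screwed over it (within 5 mm of the axis, underside 9-13 mm above the cell's, pins at least 65 degrees from the slots); plugs in the bin; button pressed, now up; all at rest (all of step 1 and value of joint test below 0.001 m and linear speed of each of lens0, lens1, lens2, ring0, ring1, ring2, plug0, plug1, plug2 below 0.02 m/s and x of plug0 in the frame of bin between -0.062 and 0.062 m and y of plug0 in the frame of bin between -0.062 and 0.062 m and z of each of plug0, plug1, plug2 in the frame of bin below 0.07 m and x of plug1 in the frame of bin between -0.062 and 0.062 m and y of plug1 in the frame of bin between -0.062 and 0.062 m and x of plug2 in the frame of bin between -0.062 and 0.062 m and y of plug2 in the frame of bin between -0.062 and 0.062 m); the robot touches nothing.
It fails at once if the glue bottle is pushed more than 5 cm from its place (distance of glue from where it was at the start of the episode above 0.05 m).
It fails at once if the wooden offcut is pushed more than 5 cm from its place (distance of offcut from where it was at the start of the episode above 0.05 m).
It fails at once if the tape measure is pushed more than 5 cm from its place (distance of tape from where it was at the start of the episode above 0.05 m).
It fails at once if the screwdriver is pushed more than 5 cm from its place (distance of driver from where it was at the start of the episode above 0.05 m).
Of lens0, lens1, lens2 only 2 to 3 are there at a start; the rules pass over those that are not, and their reading is None.
At some moment in a run one of lens0, lens1, lens2, ring0, ring1, ring2 may be knocked a few centimetres aside while the robot is not near it.
It also fails if it takes over 210 s, if anything falls off the work surface, if the arm or the gripper's body presses on something with over 40 N, if the wrist force passes 120 N, or if a joint passes its speed limit or range.

## Working session

There is one attempt and no reset: what is moved stays moved. The work goes in short steps, Python scripts to look and compute and a tool call to move; the robot and the scene stay as the last step left them, time stands still between calls to the robot, and variables do not carry over. Pictures are saved under pics/ and viewed, and the job is handed in when it is done.

Besides the shell and the picture viewer there is one more tool, called after "Emit:" as name(argument=value, ...) on one line, values as JSON. step_arm: Moves the arm, as the interface text tells. Its arguments: {"type":"object","properties":{"targets":{"type":"string"},"squeeze":{"type":"number"}},"required":["targets"]}

```bash
ls -la; mkdir -p pics
python3 - <<'E'
from cell import bot, vision
import cv2,numpy as np
s=bot.sense(); print(s); print(bot.tips_ahead)
for n in ["scene","side","wrist"]:
    p=vision.camera_params(n); im=vision.read_camera(n)
    cv2.imwrite(f"pics/{n}0.png",im[:,:,::-1]); print(n,p)
E
```

```text
total 12
drwxr-xr-x  3 agent agent 4096 Dec  7 16:21 .
drwxr-xr-x 23 root  root  4096 Dec  7 16:21 ..
drwxr-xr-x  2 agent agent 4096 Dec  7 16:21 pics
{'clock': 0.0, 'joints': array([-2.67915207e-05,  1.26344517e-01, -4.06524178e-02,  1.40540977e+00,
       -1.51728032e-05,  1.57082088e+00]), 'joint_vel': array([ 0.00104027,  0.0003264 ,  0.00049867,  0.0016645 , -0.00203518,
        0.00060499]), 'joint_efforts': array([-1.88969068e-03, -4.35916471e+01,  3.52923596e+01,  1.73015334e-02,
       -7.00984879e-05, -2.14169546e-05]), 'tool_pos': array([ 5.24605148e-01, -1.81592130e-05,  2.55526735e-01]), 'tcp_rot': array([[ 9.99998702e-01, -5.13197836e-05, -1.61037431e-03],
       [-5.13442146e-05, -9.99999999e-01, -1.51296589e-05],
       [-1.61037353e-03,  1.52123226e-05, -9.99998703e-01]]), 'ft_force': array([ 0.33091202, -0.01377434,  0.00942468]), 'ft_torque': array([ 0.00549917,  0.02362403, -0.01209412]), 'grip_width': 0.08545704271814193}
0.025
scene {'mtx': array([[471.19554116,   0.        , 275.00243765],
       [  0.        , 471.19554116, 205.92249037],
       [  0.        ,
[... 786 characters left out ...]
, -0.60828071,  0.72525976],
       [ 0.        ,  0.        ,  0.        ,  1.        ]])}
wrist {'mtx': array([[357.54875212,   0.        , 281.9427781 ],
       [  0.        , 357.54875212, 207.9335936 ],
       [  0.        ,   0.        ,   1.        ]]), 'dist': array([-0.08711984,  0.        ,  0.        ,  0.        ,  0.        ]), 'cam_to_world': array([[ 9.99997695e-01,  1.92973768e-04, -2.13828886e-03,
         5.25652242e-01],
       [-4.68731086e-04, -9.52304054e-01, -3.05150403e-01,
         7.88810283e-02],
       [-2.09518717e-03,  3.05150702e-01, -9.52301769e-01,
         3.71688430e-01],
       [ 0.00000000e+00,  0.00000000e+00,  0.00000000e+00,
         1.00000000e+00]])}
```

View pics/scene0.png

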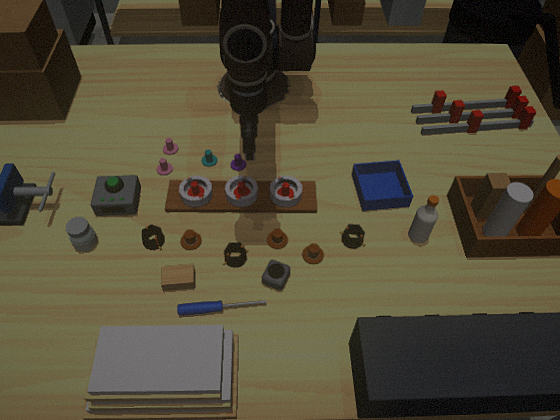

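View pics/side0.png

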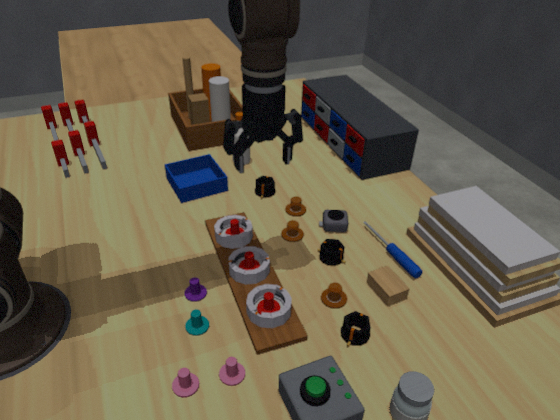

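View pics/wrist0.png

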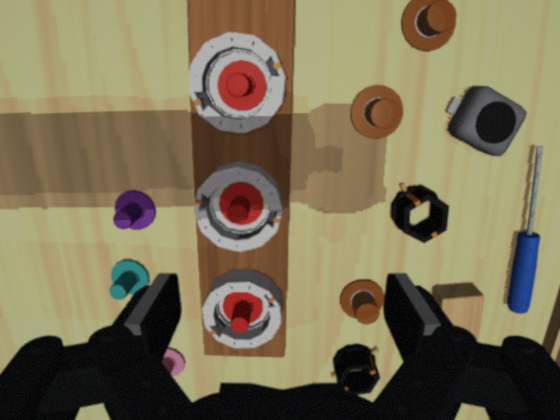

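```bash
cat > h.py <<'E'
from cell import bot, vision
import cv2,numpy as np
from scipy.optimize import least_squares
def grab(n,tag=None):
    p=vision.camera_params(n); im=vision.read_camera(n)
    if tag: cv2.imwrite(f"pics/{tag}.png",im[:,:,::-1])
    return im,p
def cast(p,px,z):
    px=np.asarray(px,float).reshape(-1,1,2)
    r=cv2.undistortPoints(px,p['mtx'],p['dist']).reshape(-1,2)
    T=p['cam_to_world']; d=np.c_[r,np.ones(len(r))]@T[:3,:3].T; o=T[:3,3]
    return o+d*((z-o[2])/d[:,2])[:,None]
def proj(p,X):
    X=np.asarray(X,float).reshape(-1,3)
    T=np.linalg.inv(p['cam_to_world'])
    return cv2.projectPoints(X,cv2.Rodrigues(T[:3,:3])[0],T[:3,3],p['mtx'],p['dist'])[0].reshape(-1,2)
def mask(im,name):
    h=cv2.cvtColor(im,cv2.COLOR_RGB2HSV).astype(int); H,S,V=h[...,0],h[...,1],h[...,2]
    if name=='amber': m=(H>=5)&(H<=16)&(S>140)&(V>70)
    if name=='red': m=((H<4)|(H>175))&(S>150)&(V>60)
    if name=='orange': m=(H>=8)&(H<=20)&(S>130)&(V>90)
    if name=='black': m=(V<45)
    if name=='green': m=(H>50)&(H<80)&(S>120)&(V>50)
    if name=='blue': m=(H>105)&(H<125)&(S>140)&(V>50)
    if name=='grey': m=(S<50)&(V>110)
    return m.astype(np.uint8)
def blobs(m,amin=20,amax=1e9):
    n,l,st,c=cv2.connectedComponentsWithStats(m)
    return [(c[i],st[i],l==i) for i in range(1,n) if amin<=st[i][4]<=amax]
def circ(p,m,z,R):
    cs,_=cv2.findContours(m.astype(np.uint8),cv2.RETR_EXTERNAL,cv2.CHAIN_APPROX_NONE)
    c=max(cs,key=cv2.contourArea).reshape(-1,2)
    P=cast(p,c,z)[:,:2]; o=p['cam_to_world'][:2,3]
    c0=P.mean(0); u=(o-c0)/np.linalg.norm(o-c0)
    f=lambda q:np.hypot(P[:,0]-q[0],P[:,1]-q[1])-R
    r=least_squares(f,c0,loss='cauchy',f_scale=.001)
    return r.x,np.mean(np.abs(f(r.x))<.0015)
E
python3 - <<'E'
from h import *
for n in ['scene','wrist']:
    im=cv2.imread(f'pics/{n}0.png')[:,:,::-1].copy(); p=vision.camera_params(n)
    for c,z in [('amber',.003),('red',.059),('orange',.044),('green',.068),('blue',.045)]:
        for ce,st,l in blobs(mask(im,c),6):
            print(n,c,ce.round(),st[4],cast(p,ce,z)[0,:2].round(3), [circ(p,l,z,.027)] if c=='amber' else '')
E
python3 - <<'E'
import cv2
im=cv2.imread('pics/wrist0.png')
cv2.imwrite('pics/wc1.png',cv2.resize(im[20:370,180:300],None,fx=2.2,fy=1.7,interpolation=cv2.INTER_CUBIC))
cv2.imwrite('pics/wc1.png',cv2.resize(im[20:200,180:300],None,fx=3.3,fy=3.3,interpolation=cv2.INTER_CUBIC))
im=cv2.imread('pics/scene0.png')
cv2.imwrite('pics/sc1.png',cv2.resize(im[140:290,80:380],None,fx=2.6,fy=2.6,interpolation=cv2.INTER_CUBIC))
E
```

```text
scene amber [458. 100.] 9 [0.086 0.669] [(array([0.05929396, 0.66910342]), np.float64(0.875))]
scene amber [476. 110.] 10 [0.135 0.714] [(array([0.10848494, 0.7120686 ]), np.float64(0.875))]
scene amber [523. 176.] 60 [0.419 0.77 ] [(array([0.44052934, 0.77823815]), np.float64(0.14705882352941177))]
scene amber [496. 219.] 604 [0.569 0.641] [(array([0.60083202, 0.61356014]), np.float64(0.058524173027989825))]
scene amber [554. 187.] 209 [0.46  0.844] [(array([0.46151839, 0.84908149]), np.float64(0.28))]
scene amber [174. 197.] 336 [ 0.479 -0.21 ] [(array([ 0.49073449, -0.20451547]), np.float64(0.15151515151515152))]
scene amber [218. 197.] 344 [ 0.483 -0.093] [(array([ 0.46918962, -0.0973776 ]), np.float64(0.06802721088435375))]
scene amber [305. 198.] 420 [0.488 0.143] [(array([0.49941856, 0.14182264]), np.float64(0.11904761904761904))]
scene amber [434. 199.] 68 [0.497 0.491] [(array([0.50796088, 0.45948577]), np.float64(0.08))]
scene amber [234. 208.] 6 [ 0.518 -0.049] [(array([ 0.49253209, -0.04881958]), np.float64(0.6666666666666666))]
scene amber [516. 225.] 49 [0.588 0.689] [(
[... 3557 characters left out ...]
.  28.] 4937 [0.496 0.134] 
wrist orange [429.  23.] 1802 [0.651 0.14 ] 
wrist orange [377. 112.] 1915 [0.611 0.064] 
wrist orange [194. 105.] 65 [0.447 0.07 ] 
wrist orange [403. 187.] 31 [ 0.641 -0.005] 
wrist orange [198. 201.] 23 [ 0.444 -0.019] 
wrist orange [417. 203.] 31 [ 0.656 -0.021] 
wrist orange [246. 281.] 4188 [ 0.488 -0.105] 
wrist orange [434. 234.] 28 [ 0.677 -0.054] 
wrist orange [363. 301.] 1042 [ 0.611 -0.131] 
wrist orange [271. 300.] 16 [ 0.513 -0.128] 
wrist orange [374. 350.] 8 [ 0.628 -0.194] 
wrist orange [372. 372.] 19 [ 0.63  -0.227] 
wrist orange [334. 374.] 8 [ 0.585 -0.229] 
wrist orange [346. 388.] 7 [ 0.601 -0.25 ] 
wrist blue [523. 272.] 1582 [ 0.783 -0.098]
```

View pics/sc1.png

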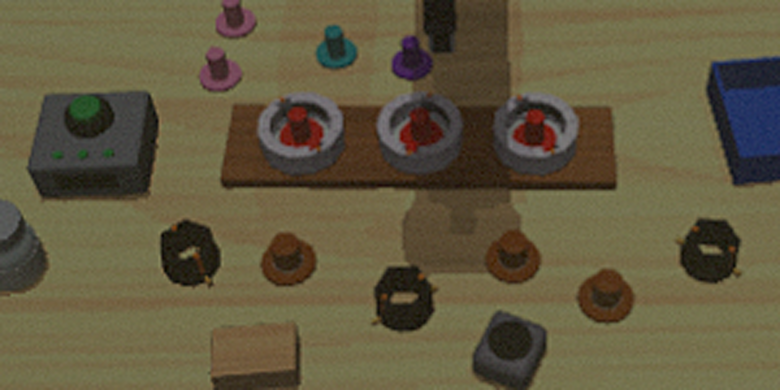

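View pics/wc1.png

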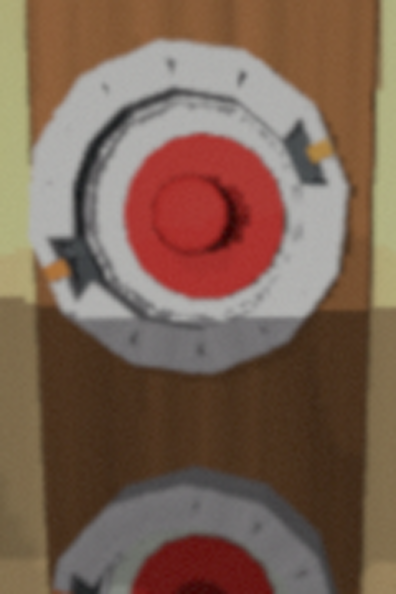

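Run:
```python
import cv2,numpy as np
im=cv2.imread('pics/wrist0.png')
a=cv2.resize(im[155:255,185:295],None,fx=3.5,fy=3.5,interpolation=cv2.INTER_CUBIC)
b=cv2.resize(im[260:360,185:295],None,fx=3.5,fy=3.5,interpolation=cv2.INTER_CUBIC)
cv2.imwrite('pics/wc2.png',np.hstack([a,b]))
```

```text
(no output)
```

View pics/wc2.png

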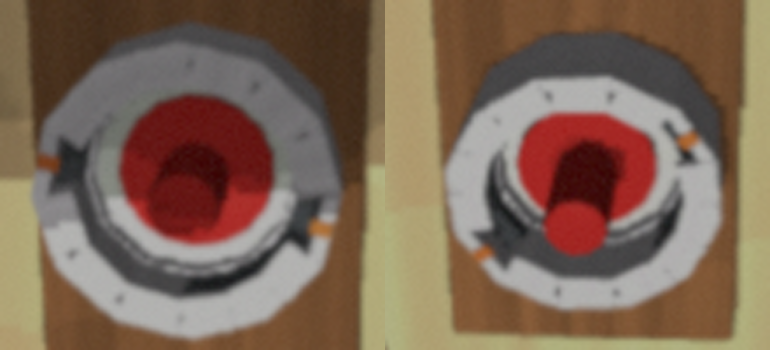

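Run:
```python
from h import *
p=vision.camera_params('wrist')
for n,a,b in [('top',(276.7,65.8),(197.6,102.1)),('mid',(276.4,220.1),(198.4,201)),('bot',(271.6,300.6),(212.7,332.3))]:
    P=cast(p,[a,b],.044)[:,:2]; d=P[0]-P[1]
    print(n,P.mean(0).round(4),np.linalg.norm(d).round(4),np.degrees(np.arctan2(d[1],d[0])).round(1))
# stem tops
for n,c in [('top',(238,85)),('mid',(185+185/3.5,155+205/3.5)),('bot',(185+192/3.5,260+230/3.5))]:
    print(n,cast(p,c,.059)[0].round(4))
ps=vision.camera_params('scene')
print(cast(ps,(112,181),.068))
im=cv2.imread('pics/scene0.png')[:,:,::-1].copy()
# bin rim corners
m=[l for c,s,l in blobs(mask(im,'blue'),500)][0].astype(np.uint8)
cs,_=cv2.findContours(m,0,2); h=cv2.convexHull(max(cs,key=cv2.contourArea)); ap=cv2.approxPolyDP(h,4,True).reshape(-1,2)
print(ap, cast(ps,ap,.045)[:,:2].round(3))
```

```text
top [0.4853 0.0878] 0.0767 23.2
mid [ 0.4821 -0.0289] 0.0774 -14.5
bot [ 0.4813 -0.1495] 0.0772 32.1
top [0.4883 0.0866 0.059 ]
mid [ 0.4843 -0.0268  0.059 ]
bot [ 0.4812 -0.15    0.059 ]
[[ 0.47631745 -0.3612629   0.068     ]]
[[412 196]
 [365 199]
 [354 164]
 [398 161]] [[0.52  0.417]
 [0.528 0.292]
 [0.405 0.279]
 [0.395 0.403]]
```

Emit:
step_arm(targets="-0.018 -0.043 0.03 0 0 0 0.06; -0.0366 -0.0866 0.06 0 0 0 0.06; -0.0366 -0.0866 0.1 0 0 0 0.06; -0.0366 -0.0866 0.14 0 0 0 0.06; -0.0366 -0.0866 0.17 0 0 0 0.06; -0.0366 -0.0866 0.1845 0 0 0 0.06; -0.0366 -0.0866 0.1845 0 0 0 0.06; -0.0366 -0.0866 0.1845 0 0 0 0.0; -0.0366 -0.0866 0.1845 0 0 0 0.0; -0.0366 -0.0866 0.1845 0 0 0 0.0", squeeze=30)

```text
clock: 1.15
tool_pos: [0.4889, 0.0867, 0.0727]
tcp_rot: [[1.0, -0.0, 0.001], [-0.0, -1.0, 0.0], [0.001, -0.0, -1.0]]
ft_force: [1.7, -0.7, 1.5]
grip_width: 0.0182
```

Emit:
step_arm(targets="0 0 -0.04 0 0 0 0.0; -0.01 -0.03 -0.06 0 0 0 0.0; -0.02 -0.075 -0.06 0 0 0 0.0; -0.03 -0.12 -0.06 0 0 0 0.0; -0.04 -0.165 -0.06 0 0 0 0.0; -0.054 -0.21 -0.06 0 0 0 0.0; -0.054 -0.235 -0.04 0 0 0 0.0; -0.054 -0.235 -0.01 0 0 0 0.0; -0.054 -0.235 -0.01 0 0 0 0.05; -0.054 -0.235 -0.01 0 0 0 0.05")

```text
clock: 2.15
tool_pos: [0.4348, 0.3214, 0.0833]
tcp_rot: [[1.0, -0.0, 0.001], [-0.0, -1.0, -0.0], [0.001, 0.0, -1.0]]
ft_force: [0.0, 0.2, 1.0]
grip_width: 0.0467
```

Run:
```python
from h import *
im,p=grab('scene','s1')
im,p=grab('wrist','w1')
```

```text
(no output)
```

View pics/s1.png

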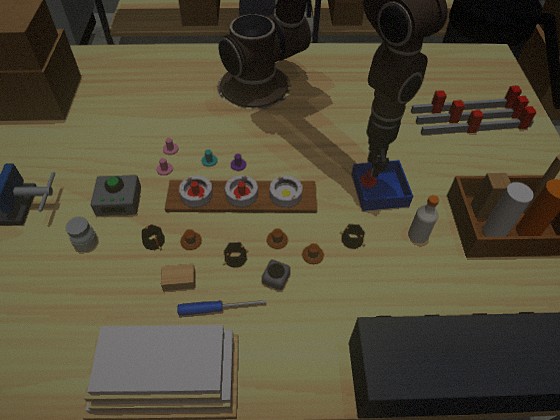

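View pics/w1.png

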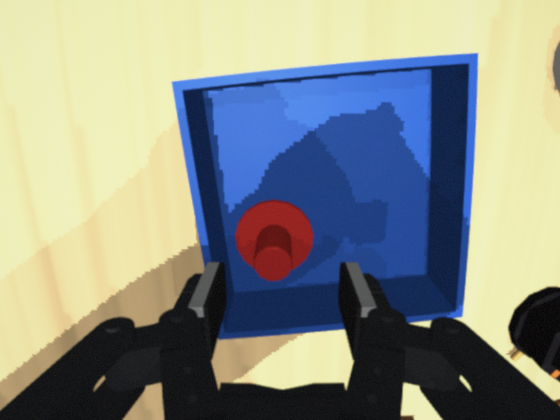

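Emit:
step_arm(targets="0 0.02 -0.045 0 0 0 0.06; 0.006 0.065 -0.06 0 0 0 0.06; 0.012 0.11 -0.06 0 0 0 0.06; 0.02 0.155 -0.06 0 0 0 0.06; 0.028 0.2 -0.06 0 0 0 0.06; 0.036 0.245 -0.06 0 0 0 0.06; 0.042 0.29 -0.06 0 0 0 0.06; 0.0495 0.33 -0.06 0 0 0 0.06; 0.0495 0.348 -0.04 0 0 0 0.06; 0.0495 0.348 -0.01 0 0 0 0.06")

```text
clock: 3.25
tool_pos: [0.4873, -0.0298, 0.0972]
tcp_rot: [[1.0, -0.007, 0.01], [-0.007, -1.0, 0.001], [0.01, -0.001, -1.0]]
ft_force: [-0.1, -0.1, 0.2]
grip_width: 0.0602
```

Emit:
step_arm(targets="0 0 0.0225 0 0 0 0.06; 0 0 0.0225 0 0 0 0.06; 0 0 0.0225 0 0 0 0; 0 0 0.0225 0 0 0 0; 0 0 0.0225 0 0 0 0; 0 0 0.0225 0 0 0 0; 0 0 -0.02 0 0 0 0; 0 -0.02 -0.05 0 0 0 0; 0 -0.06 -0.055 0 0 0 0; 0 -0.105 -0.055 0 0 0 0")

```text
clock: 4.25
tool_pos: [0.4887, 0.076, 0.1548]
tcp_rot: [[1.0, -0.009, 0.015], [-0.009, -1.0, 0.001], [0.015, -0.001, -1.0]]
ft_force: [0.6, 0.5, -1.0]
grip_width: 0.0182
```

Emit:
step_arm(targets="0 -0.045 0 0 -0.015 -0.009 0; 0 -0.09 0 0 -0.015 -0.009 0; 0 -0.135 0 0 -0.015 -0.009 0; 0 -0.18 0 0 -0.015 -0.009 0; 0 -0.225 0 0 -0.015 -0.009 0; -0.003 -0.246 0.02 0 -0.015 -0.009 0; -0.003 -0.246 0.067 0 -0.015 -0.009 0; -0.003 -0.246 0.067 0 -0.015 -0.009 0; -0.003 -0.246 0.067 0 -0.015 -0.009 0.05; -0.003 -0.246 0.067 0 -0.015 -0.009 0.05")

```text
clock: 5.25
tool_pos: [0.49, 0.3224, 0.0906]
tcp_rot: [[1.0, -0.0, 0.003], [-0.0, -1.0, 0.003], [0.003, -0.003, -1.0]]
ft_force: [0.2, 0.0, -0.6]
grip_width: 0.046
```

```bash
cat >> h.py <<'E'
from scipy.spatial.transform import Rotation as Ro
def go(pos,yaw_deg):
    s=bot.sense(); R=s['tcp_rot']; y=np.radians(yaw_deg)
    T=np.array([[np.cos(y),np.sin(y),0],[np.sin(y),-np.cos(y),0],[0,0,-1.]])
    d=R.T@(np.array(pos)-s['tool_pos']); w=Ro.from_matrix(R.T@T).as_rotvec()
    print('now',s['tool_pos'].round(4),'yaw',np.degrees(np.arctan2(R[1,0],R[0,0])).round(1),'j6',s['joints'][5].round(3),'-> d',d.round(4),'w',w.round(4))
E
python3 - <<'E'
from h import *
go((0.4812,-.15,.0745),0)
im,p=grab('wrist','w2')
E
```

```text
now [0.49   0.3224 0.0906] yaw -0.0 j6 2.153 -> d [-0.0087  0.4725  0.0146] w [-0.003  -0.0026 -0.0003]
```

View pics/w2.png

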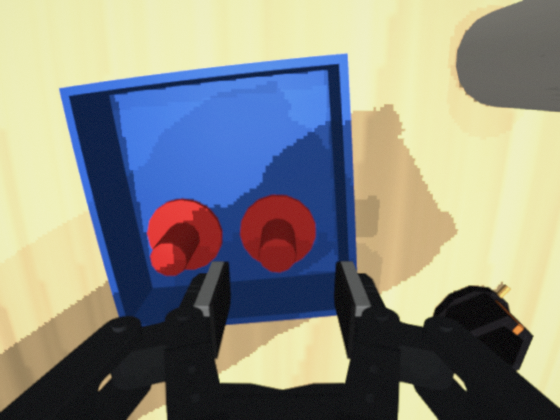

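Emit:
step_arm(targets="0 0.025 -0.04 0 -0.003 0 0.06; 0 0.07 -0.06 0 -0.003 0 0.06; -0.002 0.115 -0.06 0 -0.003 0 0.06; -0.002 0.16 -0.06 0 -0.003 0 0.06; -0.004 0.205 -0.06 0 -0.003 0 0.06; -0.005 0.25 -0.06 0 -0.003 0 0.06; -0.006 0.295 -0.06 0 -0.003 0 0.06; -0.0087 0.34 -0.06 0 -0.003 0 0.06; -0.0087 0.385 -0.06 0 -0.003 0 0.06; -0.0087 0.43 -0.06 0 -0.003 0 0.06")

```text
clock: 6.3
tool_pos: [0.4816, -0.1102, 0.152]
tcp_rot: [[1.0, -0.002, 0.005], [-0.002, -1.0, 0.003], [0.005, -0.003, -1.0]]
ft_force: [1.0, -0.2, 0.0]
grip_width: 0.06
```

Run:
```python
from h import *
go((0.4812,-.15,.0745),0)
```

```text
now [ 0.4816 -0.1102  0.152 ] yaw -0.1 j6 1.345 -> d [-0.0007  0.04    0.0774] w [-0.0026 -0.0048 -0.0015]
```

Emit:
step_arm(targets="0 0.04 0.02 -0.0026 -0.005 0 0.06; -0.001 0.04 0.06 -0.0026 -0.005 0 0.06; -0.001 0.04 0.077 -0.0026 -0.005 0 0.06; -0.001 0.04 0.077 -0.0026 -0.005 0 0.06; -0.001 0.04 0.077 -0.0026 -0.005 0 0; -0.001 0.04 0.077 -0.0026 -0.005 0 0; -0.001 0.04 0.077 -0.0026 -0.005 0 0; -0.001 0.04 0.077 -0.0026 -0.005 0 0; -0.001 0.04 0.03 -0.0026 -0.005 0 0; -0.001 0.04 0 -0.0026 -0.005 0 0")

```text
clock: 7.3
tool_pos: [0.4809, -0.15, 0.1545]
tcp_rot: [[1.0, -0.001, 0.001], [-0.001, -1.0, -0.0], [0.001, 0.0, -1.0]]
ft_force: [1.2, -0.3, 0.4]
grip_width: 0.0175
```

Run:
```python
from h import *
print(bot.sense()['grip_width'])
go((0.463,.375,.088),0)
```

```text
0.01751947825543091
now [ 0.4809 -0.15    0.1545] yaw -0.0 j6 1.269 -> d [-0.0184 -0.525   0.0663] w [ 0.0005 -0.0013 -0.0008]
```

Emit:
step_arm(targets="0 -0.045 0 0 0 0 0; 0 -0.09 0 0 0 0 0; 0 -0.135 0 0 0 0 0; 0 -0.18 0 0 0 0 0; 0 -0.225 0 0 0 0 0; -0.003 -0.27 0 0 0 0 0; -0.006 -0.315 0 0 0 0 0; -0.009 -0.36 0 0 0 0 0; -0.012 -0.405 0 0 0 0 0; -0.015 -0.45 0 0 0 0 0")

```text
clock: 8.3
tool_pos: [0.4659, 0.3024, 0.1553]
tcp_rot: [[1.0, -0.0, 0.003], [-0.0, -1.0, 0.0], [0.003, -0.0, -1.0]]
ft_force: [1.2, -1.0, -0.4]
grip_width: 0.018
```

Run:
```python
from h import *
go((0.463,.375,.088),0)
```

```text
now [0.4659 0.3024 0.1553] yaw -0.0 j6 2.147 -> d [-0.003  -0.0726  0.0673] w [-0.0003 -0.0027 -0.    ]
```

Release, then rise to a viewing height over ring C.

Emit:
step_arm(targets="-0.003 -0.04 0.005 0 -0.003 0 0; -0.003 -0.0726 0.02 0 -0.003 0 0; -0.003 -0.0726 0.06 0 -0.003 0 0; -0.003 -0.0726 0.067 0 -0.003 0 0; -0.003 -0.0726 0.067 0 -0.003 0 0; -0.003 -0.0726 0.067 0 -0.003 0 0.05; -0.003 -0.0726 0.067 0 -0.003 0 0.05; -0.003 -0.0726 0.067 0 -0.003 0 0.05; -0.003 -0.0726 0.03 0 -0.003 0 0.05; -0.003 -0.0726 -0.01 0 -0.003 0 0.05")

```text
clock: 9.3
tool_pos: [0.4623, 0.374, 0.1658]
tcp_rot: [[1.0, -0.001, -0.002], [-0.001, -1.0, -0.001], [-0.002, 0.001, -1.0]]
ft_force: [0.2, 0.5, 0.0]
grip_width: 0.0503
```

Run:
```python
from h import *
im,p=grab('wrist','w3')
go((0.56,.1,.23),0)
```

```text
now [0.4647 0.376  0.1744] yaw -0.0 j6 2.252 -> d [ 0.0959  0.2756 -0.0567] w [-0.0062 -0.007  -0.0007]
```

View pics/w3.png

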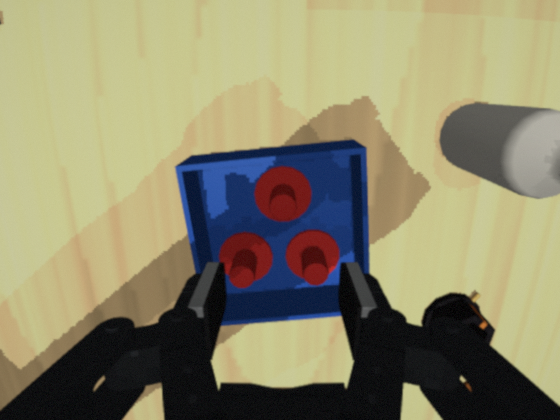

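Emit:
step_arm(targets="0.012 0.035 -0.01 -0.006 -0.007 0 0.06; 0.024 0.07 -0.02 -0.006 -0.007 0 0.06; 0.036 0.105 -0.03 -0.006 -0.007 0 0.06; 0.05 0.14 -0.04 -0.006 -0.007 0 0.06; 0.062 0.175 -0.05 -0.006 -0.007 0 0.06; 0.074 0.21 -0.057 -0.006 -0.007 0 0.06; 0.085 0.245 -0.057 -0.006 -0.007 0 0.06; 0.096 0.2756 -0.057 -0.006 -0.007 0 0.06; 0.096 0.2756 -0.057 -0.006 -0.007 0 0.06; 0.096 0.2756 -0.057 -0.006 -0.007 0 0.06")

```text
clock: 10.35
tool_pos: [0.5604, 0.0992, 0.231]
tcp_rot: [[1.0, -0.003, 0.001], [-0.003, -1.0, 0.001], [0.001, -0.001, -1.0]]
ft_force: [-1.0, 0.2, 0.5]
grip_width: 0.06
```

Run:
```python
from h import *
im,p=grab('wrist','w4')
for c,s,l in blobs(mask(im,'amber'),500):
    print(c.round(),s[4],circ(p,l,.003,.027))
```

```text
[392. 126.] 2043 (array([0.66531147, 0.14990786]), np.float64(0.6274509803921569))
[213. 202.] 9910 (array([0.50616458, 0.03097018]), np.float64(0.04))
[341. 213.] 1675 (array([0.62101112, 0.06331841]), np.float64(0.704225352112676))
```

View pics/w4.png

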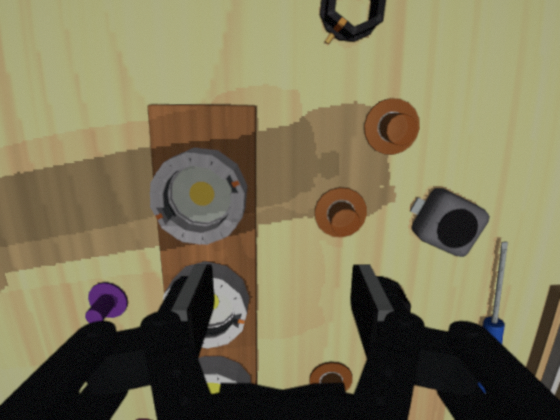

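Run:
```python
from h import *
go((0.621,.0633,.046),0)
im=cv2.imread('pics/w4.png')
cv2.imwrite('pics/w4c.png',cv2.resize(im[140:250,140:260],None,fx=5,fy=5,interpolation=cv2.INTER_CUBIC))
```

```text
now [0.5601 0.1    0.2309] yaw -0.1 j6 1.749 -> d [0.0608 0.0367 0.1849] w [-0.0007 -0.0008 -0.0015]
```

View pics/w4c.png

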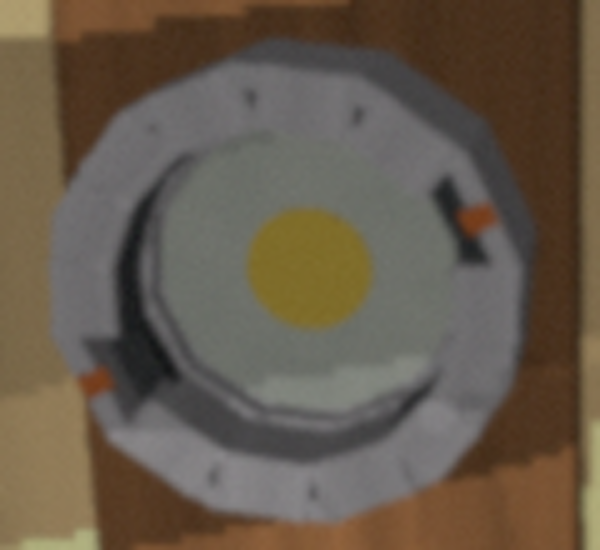

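Run:
```python
from h import *
p=vision.camera_params('wrist')
P=cast(p,[(235.6,183.8),(159.4,216.6)],.044)[:,:2]; d=P[0]-P[1]
print(P.mean(0).round(4),np.linalg.norm(d).round(4),np.degrees(np.arctan2(d[1],d[0])).round(1))
```

```text
[0.4851 0.089 ] 0.0769 23.1
```

Emit:
step_arm(targets="0.03 0.018 0.03 0 0 -0.0015 0.06; 0.0608 0.0367 0.06 0 0 -0.0015 0.06; 0.0608 0.0367 0.1 0 0 -0.0015 0.06; 0.0608 0.0367 0.14 0 0 -0.0015 0.06; 0.0608 0.0367 0.175 0 0 -0.0015 0.06; 0.0608 0.0367 0.185 0 0 -0.0015 0.06; 0.0608 0.0367 0.185 0 0 -0.0015 0.06; 0.0608 0.0367 0.185 0 0 -0.0015 0.0; 0.0608 0.0367 0.185 0 0 -0.0015 0.0; 0.0608 0.0367 0.185 0 0 -0.0015 0.0")

```text
clock: 11.4
tool_pos: [0.6226, 0.0637, 0.0486]
tcp_rot: [[1.0, 0.0, 0.005], [0.0, -1.0, 0.001], [0.005, -0.001, -1.0]]
ft_force: [-1.5, 0.2, 6.6]
grip_width: 0.0263
```

Run:
```python
from h import *
s=bot.sense();print(s['grip_width'],s['ft_force'])
go((0.485,.0878,.0705),0)
```

```text
0.026272216446748202 [-1.45573527  0.19454532  6.59701449]
now [0.6226 0.0637 0.0486] yaw 0.0 j6 1.672 -> d [-0.1374 -0.0242 -0.0226] w [-0.0014 -0.0049  0.0004]
```

Emit:
step_arm(targets="0 0 -0.035 0 -0.005 0 0; -0.02 0 -0.07 0 -0.005 0 0; -0.06 -0.01 -0.08 0 -0.005 0 0; -0.1 -0.02 -0.08 0 -0.005 0 0; -0.1375 -0.0247 -0.08 0 -0.005 0 0; -0.1375 -0.0247 -0.07 0 -0.005 0 0; -0.1375 -0.0247 -0.045 0 -0.005 0 0; -0.1375 -0.0247 -0.026 0 -0.005 0 0; -0.1375 -0.0247 -0.026 0 -0.005 0 0; -0.1375 -0.0247 -0.026 0 -0.005 0 0")

```text
clock: 12.4
tool_pos: [0.4854, 0.0883, 0.0744]
tcp_rot: [[1.0, 0.0, 0.0], [0.0, -1.0, 0.001], [0.0, -0.001, -1.0]]
ft_force: [-0.3, 0.6, -1.0]
grip_width: 0.0261
```

Run:
```python
from h import *
s=bot.sense();print(s['grip_width'],s['ft_force'])
go((0.485,.0884,.0715),0)
im,p=grab('side','sd1');cv2.imwrite('pics/sd1c.png',cv2.resize(im[180:340,180:340,::-1],None,fx=3,fy=3,interpolation=cv2.INTER_CUBIC))
```

```text
0.026073494048043443 [-0.29793935  0.62537048 -1.00930564]
now [0.4854 0.0883 0.0744] yaw 0.0 j6 1.75 -> d [-0.0004 -0.0001  0.0029] w [-0.0014 -0.0001  0.0001]
```

View pics/sd1c.png

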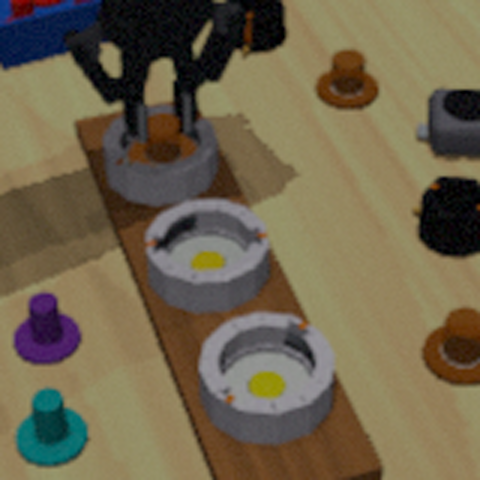

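Emit:
step_arm(targets="0 0 0.002 0 0 0 0; 0 0 0.002 0 0 0 0.05; 0 0 0.002 0 0 0 0.05; 0 0 0.002 0 0 0 0.05; 0 0 -0.04 0 0 0 0.06; 0.02 -0.02 -0.08 0 0 0 0.08; 0.05 -0.05 -0.11 0 0 0 0.08; 0.08 -0.08 -0.14 0 0 0 0.08; 0.1 -0.1 -0.15 0 0 0 0.08; 0.1 -0.1 -0.15 0 0 0 0.08")

```text
clock: 13.45
tool_pos: [0.5886, 0.1909, 0.2266]
tcp_rot: [[1.0, 0.002, 0.005], [0.002, -1.0, 0.003], [0.005, -0.003, -1.0]]
ft_force: [0.1, 0.4, 0.2]
grip_width: 0.0799
```

Run:
```python
from h import *
im,p=grab('wrist','w5')
```

```text
(no output)
```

View pics/w5.png

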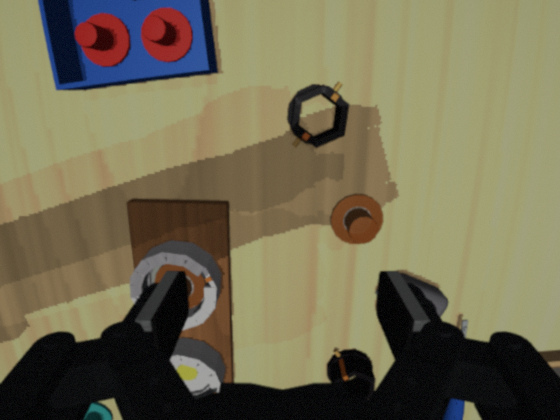

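Run:
```python
from h import *
im=cv2.imread('pics/w5.png')
cv2.imwrite('pics/w5c.png',cv2.resize(im[75:160,275:365],None,fx=6,fy=6,interpolation=cv2.INTER_CUBIC))
cv2.imwrite('pics/w5d.png',cv2.resize(im[235:340,120:230],None,fx=5,fy=5,interpolation=cv2.INTER_CUBIC))
p=vision.camera_params('wrist')
m=mask(im[:,:,::-1].copy(),'black')
for c,s,l in blobs(m,500,5000): print(c,s,circ(p,l,.006,.027))
```

```text
[62.56368564 39.87479675] [  44    0   38   83 1845] (array([0.40426659, 0.31988166]), np.float64(0.14285714285714285))
[190.10309278  48.74521355] [ 79   0 138  89 679] (array([0.50010671, 0.31183604]), np.float64(0.2))
[318.3826087 116.5173913] [ 289   86   59   61 1380] (array([0.62062134, 0.24962081]), np.float64(0.7512953367875648))
```

View pics/w5c.png

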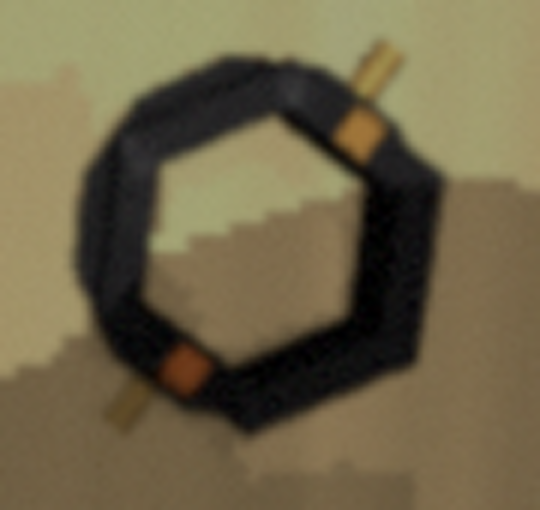

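View pics/w5d.png

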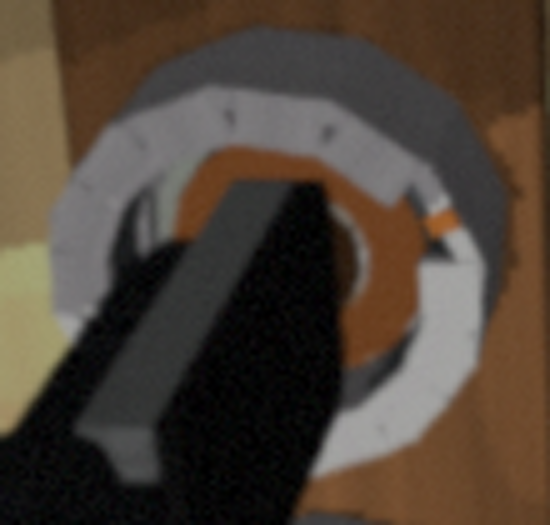

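```bash
cat >> h.py <<'E'
def pair(p,a,b,z):
    P=cast(p,[a,b],z)[:,:2]; d=P[0]-P[1]
    print(P.mean(0).round(4),np.linalg.norm(d).round(4),np.degrees(np.arctan2(d[1],d[0])).round(1))
    return P.mean(0)
E
python3 - <<'E'
from h import *
p=vision.camera_params('wrist')
pair(p,(335.2,97.5),(306.2,136.5),.035)
pair(p,(340.3,83.3),(294.7,144.7),.005)
for y in (-7,53,-67): go((0.6207,.2495,.046),y)
E
```

```text
[0.62   0.2502] 0.0398 54.0
[0.62   0.2509] 0.0687 53.9
now [0.5868 0.1893 0.2253] yaw 0.1 j6 1.881 -> d [ 0.0336 -0.0598  0.1794] w [-0.0019 -0.0019  0.1239]
now [0.5868 0.1893 0.2253] yaw 0.1 j6 1.881 -> d [ 0.0336 -0.0598  0.1794] w [-7.000e-04 -2.700e-03 -9.233e-01]
now [0.5868 0.1893 0.2253] yaw 0.1 j6 1.881 -> d [ 0.0336 -0.0598  0.1794] w [-2.8000e-03 -8.0000e-04  1.1711e+00]
```

Emit:
step_arm(targets="0.008 -0.015 0.02 0 -0.002 -0.14 0.075; 0.016 -0.03 0.04 0 -0.002 -0.28 0.075; 0.024 -0.045 0.06 0 -0.002 -0.42 0.075; 0.0332 -0.0605 0.08 0 -0.002 -0.56 0.075; 0.0332 -0.0605 0.1 0 -0.002 -0.7 0.075; 0.0332 -0.0605 0.12 0 -0.002 -0.84 0.075; 0.0332 -0.0605 0.13 0 -0.002 -0.94 0.075; 0.0332 -0.0605 0.13 0 -0.002 -0.94 0.075; 0.0332 -0.0605 0.14 0 -0.002 -0.94 0.075; 0.0332 -0.0605 0.14 0 -0.002 -0.94 0.075")

```text
clock: 14.5
tool_pos: [0.6195, 0.2496, 0.0846]
tcp_rot: [[0.59, 0.807, -0.001], [0.807, -0.59, 0.0], [-0.0, -0.001, -1.0]]
ft_force: [0.2, -0.3, 0.4]
grip_width: 0.0749
```

Run:
```python
from h import *
go((0.62,.2502,.044),54)
```

```text
now [0.6195 0.2496 0.0846] yaw 53.8 j6 1.014 -> d [0.0008 0.     0.0406] w [-0.0008  0.0001 -0.0028]
```

Emit:
step_arm(targets="0.0008 0 0.02 0 0 -0.003 0.075; 0.0008 0 0.04 0 0 -0.003 0.075; 0.0008 0 0.0406 0 0 -0.003 0.075; 0.0008 0 0.0406 0 0 -0.003 0.075; 0.0008 0 0.0406 0 0 -0.003 0.03; 0.0008 0 0.0406 0 0 -0.003 0.03; 0.0008 0 0.0406 0 0 -0.003 0.03; 0.0008 0 0.0406 0 0 -0.003 0.03; 0.0008 0 0.0406 0 0 -0.003 0.03; 0.0008 0 0.0406 0 0 -0.003 0.03", squeeze=50)

```text
clock: 15.5
tool_pos: [0.6209, 0.2506, 0.0458]
tcp_rot: [[0.588, 0.809, 0.002], [0.809, -0.588, 0.001], [0.002, 0.001, -1.0]]
ft_force: [-0.6, -1.5, 6.5]
grip_width: 0.0448
```

Run:
```python
from h import *
s=bot.sense();print(s['grip_width'],s['ft_force'])
go((0.4851,.0884,.09),23)
```

```text
0.04481140978806829 [-0.61741689 -1.47050076  6.48471692]
now [0.6209 0.2506 0.0458] yaw 54.0 j6 1.012 -> d [-0.211  -0.0145 -0.0447] w [ 1.000e-04 -2.500e-03  5.411e-01]
```

Emit:
step_arm(targets="0 0 -0.03 0 -0.002 0 0.03; 0 0 -0.07 0 -0.002 0 0.03; -0.035 -0.0025 -0.07 0 -0.002 0.1 0.03; -0.075 -0.005 -0.07 0 -0.002 0.2 0.03; -0.115 -0.008 -0.07 0 -0.002 0.3 0.03; -0.155 -0.01 -0.07 0 -0.002 0.4 0.03; -0.19 -0.0125 -0.07 0 -0.002 0.5 0.03; -0.211 -0.0145 -0.07 0 -0.002 0.541 0.03; -0.211 -0.0145 -0.06 0 -0.002 0.541 0.03; -0.211 -0.0145 -0.06 0 -0.002 0.541 0.03")

```text
clock: 16.5
tool_pos: [0.4846, 0.0881, 0.1045]
tcp_rot: [[0.921, 0.391, -0.0], [0.391, -0.921, 0.0], [-0.0, -0.0, -1.0]]
ft_force: [-0.5, -0.3, 0.1]
grip_width: 0.0447
```

Run:
```python
from h import *
im,p=grab('scene','s2');cv2.imwrite('pics/s2c.png',cv2.resize(im[150:230,240:340,::-1],None,fx=6,fy=6,interpolation=cv2.INTER_CUBIC))
s=bot.sense();print(s['grip_width'],s['ft_force'])
go((0.4851,.0884,.0775),23)
```

```text
0.044935043656876714 [-0.40124867  0.17944686 -0.12782604]
now [0.4851 0.0885 0.1049] yaw 23.0 j6 1.349 -> d [-0.      0.0001  0.0274] w [-0.0003 -0.0001  0.0005]
```

View pics/s2c.png

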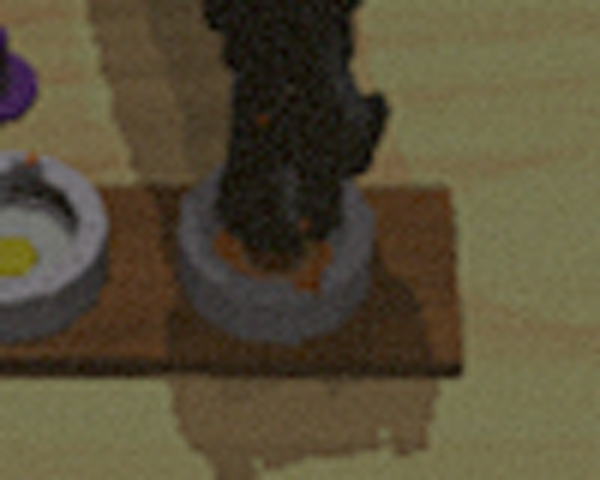

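Emit:
step_arm(targets="0 0 0.01 0 0 0 0.03; 0 0 0.018 0 0 0 0.03; 0 0 0.024 0 0 0 0.03; 0 0 0.028 0 0 0 0.03; 0 0 0.029 0 0 0 0.03; 0 0 0.029 0 0 0 0.03; 0 0 0.029 0 0 0 0.03; 0 0 0.029 0 0 0 0.03; 0 0 0.029 0 0 0 0.03; 0 0 0.029 0 0 0 0.03")

```text
clock: 17.55
tool_pos: [0.4848, 0.0887, 0.0764]
tcp_rot: [[0.92, 0.392, -0.0], [0.392, -0.92, 0.001], [-0.0, -0.001, -1.0]]
ft_force: [-4.1, 0.2, 7.0]
grip_width: 0.0448
```

Run:
```python
from h import *
im,p=grab('side','sd3');cv2.imwrite('pics/sd3c.png',cv2.resize(im[190:260,190:280,::-1],None,fx=6,fy=6,interpolation=cv2.INTER_CUBIC))
s=bot.sense();print(s['grip_width'],s['ft_force'])
go((0.4851,.0884,.0775),23)
```

```text
0.04461866240314726 [-4.42521092 -0.02165728  8.16061086]
now [0.4848 0.0887 0.0764] yaw 23.1 j6 1.349 -> d [ 0.0001  0.0004 -0.0011] w [-0.0008  0.      0.0009]
```

View pics/sd3c.png

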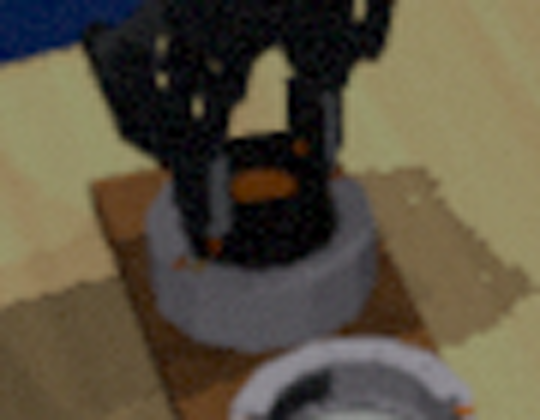

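Emit:
step_arm(targets="0 0 0.0005 0 0 0.13 0.03; 0 0 0.0011 0 0 0.26 0.03; 0 0 0.0018 0 0 0.39 0.03; 0 0 0.0024 0 0 0.52 0.03; 0 0 0.003 0 0 0.65 0.03; 0 0 0.0036 0 0 0.78 0.03; 0 0 0.0042 0 0 0.91 0.03; 0 0 0.0048 0 0 1.04 0.03; 0 0 0.005 0 0 1.17 0.03; 0 0 0.005 0 0 1.25 0.03")

```text
clock: 18.6
tool_pos: [0.4854, 0.0888, 0.0717]
tcp_rot: [[0.659, -0.752, 0.001], [-0.752, -0.659, 0.0], [0.0, -0.001, -1.0]]
ft_force: [-3.5, -2.6, 5.7]
grip_width: 0.0446
```

Run:
```python
from h import *
s=bot.sense();print(s['grip_width'],s['ft_force'],s['ft_torque'])
go((0.4851,.0884,.0715),-53)
```

```text
0.044646391279734556 [-3.53494879 -2.57121441  5.71334279] [-0.67686451  0.74076268  0.28452036]
now [0.4854 0.0888 0.0717] yaw -48.8 j6 2.603 -> d [0.0001 0.0005 0.0002] w [-0.0007 -0.0002  0.0735]
```

Emit:
step_arm(targets="0 0 0 0 0 0.03 0.03; 0 0 0 0 0 0.06 0.03; 0 0 0 0 0 0.08 0.03; 0 0 0 0 0 0.09 0.03; 0 0 0 0 0 0.09 0.03; 0 0 0 0 0 0.09 0.03; 0 0 0 0 0 0.09 0.03; 0 0 0 0 0 0.09 0.03; 0 0 0 0 0 0.09 0.03; 0 0 0 0 0 0.09 0.03")

```text
clock: 19.6
tool_pos: [0.4839, 0.0878, 0.0718]
tcp_rot: [[0.59, -0.807, -0.002], [-0.807, -0.59, -0.003], [0.001, 0.003, -1.0]]
ft_force: [-6.3, -4.8, 8.4]
grip_width: 0.0444
```

Run:
```python
from h import *
s=bot.sense();print(s['grip_width'],s['ft_force'],s['ft_torque'])
go((0.4851,.0884,.0715),-53)
```

```text
0.044434433384601055 [-6.25570219 -4.75444433  8.43795057] [-1.13160048  1.35649745  1.06491879]
now [0.4839 0.0878 0.0718] yaw -53.8 j6 2.691 -> d [ 0.0002 -0.0013  0.0002] w [ 0.0031 -0.0009 -0.0143]
```

Emit:
step_arm(targets="0 0 0 0 0 0 0.08; 0 0 0 0 0 0 0.08; 0 0 0 0 0 0 0.08; 0 0 0 0 0 0 0.08; 0 0 -0.03 0 0 0 0.08; 0 0 -0.07 0 0 -0.14 0.08; 0 0 -0.1 0 0 -0.28 0.08; 0 0 -0.13 0 0 -0.42 0.08; 0 0 -0.13 0 0 -0.56 0.08; 0 0 -0.13 0 0 -0.7 0.08")

```text
clock: 20.6
tool_pos: [0.485, 0.0884, 0.2031]
tcp_rot: [[0.973, -0.231, 0.001], [-0.231, -0.973, -0.002], [0.001, 0.002, -1.0]]
ft_force: [-0.5, -0.3, -0.2]
grip_width: 0.0797
```

Run:
```python
from h import *
go((0.57,.05,.22),0)
```

```text
now [0.485  0.0884 0.2031] yaw -13.4 j6 1.986 -> d [ 0.0916  0.0177 -0.0168] w [ 0.0019 -0.0011 -0.2336]
```

Emit:
step_arm(targets="0.03 0.006 -0.005 0 0 -0.1 0.06; 0.06 0.012 -0.01 0 0 -0.2 0.06; 0.0916 0.0177 -0.0168 0.002 -0.001 -0.234 0.06; 0.0916 0.0177 -0.0168 0.002 -0.001 -0.234 0.06; 0.0916 0.0177 -0.0168 0.002 -0.001 -0.234 0.06; 0.0916 0.0177 -0.0168 0.002 -0.001 -0.234 0.06; 0.0916 0.0177 -0.0168 0.002 -0.001 -0.234 0.06; 0.0916 0.0177 -0.0168 0.002 -0.001 -0.234 0.06; 0.0916 0.0177 -0.0168 0.002 -0.001 -0.234 0.06; 0.0916 0.0177 -0.0168 0.002 -0.001 -0.234 0.06")

```text
clock: 21.6
tool_pos: [0.5697, 0.0502, 0.2203]
tcp_rot: [[1.0, 0.001, 0.0], [0.001, -1.0, 0.0], [0.0, -0.0, -1.0]]
ft_force: [-0.2, -0.3, -0.6]
grip_width: 0.06
```

Run:
```python
from h import *
im,p=grab('wrist','w6')
for c,s,l in blobs(mask(im,'amber'),500):
    print(c.round(),s[4],circ(p,l,.003,.027))
```

```text
[390.  72.] 2400 (array([0.66555782, 0.14984112]), np.float64(0.5773809523809523))
[200. 157.] 12236 (array([0.50544659, 0.0314058 ]), np.float64(0.04077849860982391))
[177. 149.] 992 (array([0.45997995, 0.07523657]), np.float64(0.34959349593495936))
[326. 357.] 1139 (array([ 0.61992377, -0.15422907]), np.float64(0.5193798449612403))
```

View pics/w6.png

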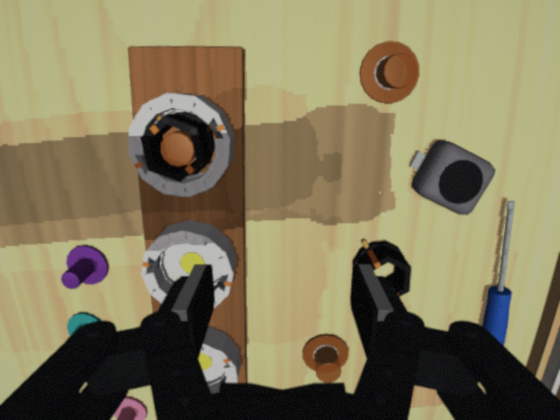

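Run:
```python
from h import *
go((0.6655,.1498,.046),0)
im=cv2.imread('pics/w6.png')
a=cv2.resize(im[80:200,120:240],None,fx=3.3,fy=3.3,interpolation=cv2.INTER_CUBIC)
b=cv2.resize(im[210:330,130:250],None,fx=3.3,fy=3.3,interpolation=cv2.INTER_CUBIC)
cv2.imwrite('pics/w6c.png',np.hstack([a,b]))
```

```text
now [0.5698 0.0501 0.2202] yaw 0.0 j6 1.658 -> d [ 0.0957 -0.0996  0.1743] w [-0.0002 -0.0004  0.0006]
```

View pics/w6c.png

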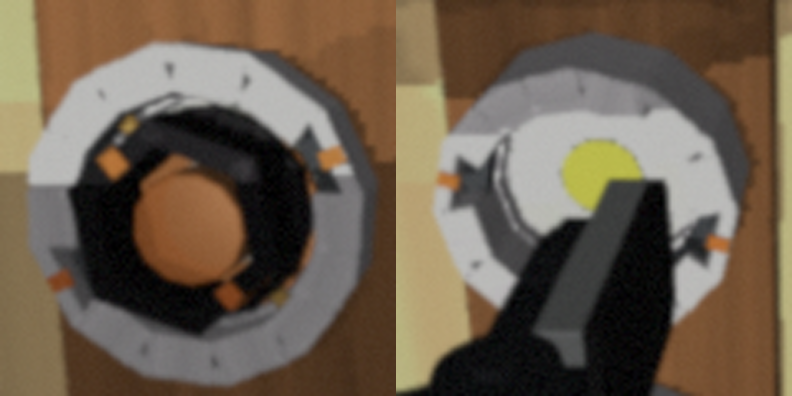

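Run:
```python
from h import *
p=vision.camera_params('wrist'); f=lambda x,y,ox,oy:(x/3.3+ox,y/3.3+oy)
pair(p,f(333,158,120,80),f(60,281,120,80),.044)   # cell T
pair(p,f(231,295,120,80),f(112,164,120,80),.061)  # ring stripes
pair(p,f(718-396,243,130,210),f(450-396,181,130,210),.044) #cell M
```

```text
[0.4855 0.0881] 0.0776 22.8
[0.4852 0.0882] 0.0405 -50.3
[ 0.4829 -0.0289] 0.0766 -14.1
```

Emit:
step_arm(targets="0.03 -0.03 0.02 0 0 0 0.06; 0.06 -0.06 0.04 0 0 0 0.06; 0.0957 -0.0996 0.06 0 0 0 0.06; 0.0957 -0.0996 0.09 0 0 0 0.06; 0.0957 -0.0996 0.13 0 0 0 0.06; 0.0957 -0.0996 0.165 0 0 0 0.06; 0.0957 -0.0996 0.1743 0 0 0 0.06; 0.0957 -0.0996 0.1743 0 0 0 0.06; 0.0957 -0.0996 0.1743 0 0 0 0; 0.0957 -0.0996 0.1743 0 0 0 0", squeeze=30)

```text
clock: 22.65
tool_pos: [0.667, 0.15, 0.0487]
tcp_rot: [[1.0, 0.0, 0.004], [0.0, -1.0, 0.001], [0.004, -0.001, -1.0]]
ft_force: [0.1, 0.0, -0.0]
grip_width: 0.0317
```

Run:
```python
from h import *
s=bot.sense();print(s['grip_width'],s['ft_force'])
go((0.482,-.029,.0735),0)
```

```text
0.03166503128148023 [ 0.07872912  0.00952351 -0.02069146]
now [0.667  0.15   0.0487] yaw 0.0 j6 1.792 -> d [-0.185   0.1789 -0.0258] w [-0.001  -0.0043  0.0004]
```

Emit:
step_arm(targets="0 0 0 0 -0.004 0 0; 0 0 0 0 -0.004 0 0; 0 0 -0.035 0 -0.004 0 0; -0.02 0.02 -0.065 0 -0.004 0 0; -0.05 0.05 -0.075 0 -0.004 0 0; -0.08 0.08 -0.075 0 -0.004 0 0; -0.11 0.11 -0.075 0 -0.004 0 0; -0.14 0.14 -0.075 0 -0.004 0 0; -0.17 0.165 -0.075 0 -0.004 0 0; -0.185 0.1789 -0.07 0 -0.004 0 0")

```text
clock: 23.65
tool_pos: [0.4799, -0.0305, 0.1189]
tcp_rot: [[1.0, -0.001, 0.002], [-0.001, -1.0, 0.001], [0.002, -0.001, -1.0]]
ft_force: [0.7, 0.1, 0.2]
grip_width: 0.026
```

Run:
```python
from h import *
s=bot.sense();print(s['grip_width'],s['ft_force'])
go((0.4825,-.029,.073),0)
```

```text
0.02602416674510236 [0.73222744 0.14422618 0.16895389]
now [ 0.4799 -0.0305  0.1189] yaw -0.1 j6 1.508 -> d [ 0.0025 -0.0015  0.0459] w [-0.0006 -0.0017 -0.0011]
```

Emit:
step_arm(targets="0.0025 -0.0015 0.01 0 -0.002 0 0; 0.0025 -0.0015 0.03 0 -0.002 0 0; 0.0025 -0.0015 0.0465 0 -0.002 0 0; 0.0025 -0.0015 0.0465 0 -0.002 0 0; 0.0025 -0.0015 0.0465 0 -0.002 0 0.05; 0.0025 -0.0015 0.0465 0 -0.002 0 0.05; 0.0025 -0.0015 0.0465 0 -0.002 0 0.05; 0.0025 -0.0015 0.02 0 -0.002 0 0.06; 0.0025 -0.0015 -0.02 0 -0.002 0 0.075; 0.02 0.01 -0.06 0 -0.002 0 0.075")

```text
clock: 24.65
tool_pos: [0.4983, -0.0398, 0.1806]
tcp_rot: [[1.0, 0.0, -0.002], [0.0, -1.0, 0.001], [-0.002, -0.001, -1.0]]
ft_force: [0.6, 0.2, -0.3]
grip_width: 0.0752
```

Run:
```python
from h import *
go((0.59,-.09,.22),0)
```

```text
now [ 0.4983 -0.0398  0.1806] yaw 0.0 j6 1.49 -> d [ 0.0917  0.0502 -0.0397] w [-0.0011  0.0017  0.0003]
```

Emit:
step_arm(targets="0.03 0.015 -0.01 0 0 0 0.075; 0.06 0.03 -0.02 0 0 0 0.075; 0.0917 0.0502 -0.04 0 0 0 0.075; 0.0917 0.0502 -0.04 0 0 0 0.075; 0.0917 0.0502 -0.04 0 0 0 0.075; 0.0917 0.0502 -0.04 0 0 0 0.075; 0.0917 0.0502 -0.04 0 0 0 0.075; 0.0917 0.0502 -0.04 0 0 0 0.075; 0.0917 0.0502 -0.04 0 0 0 0.075; 0.0917 0.0502 -0.04 0 0 0 0.075")

```text
clock: 25.65
tool_pos: [0.5897, -0.0898, 0.2204]
tcp_rot: [[1.0, 0.001, -0.002], [0.001, -1.0, 0.001], [-0.002, -0.001, -1.0]]
ft_force: [-0.4, 0.6, 0.2]
grip_width: 0.0751
```

Run:
```python
from h import *
im,p=grab('wrist','w7')
for c,s,l in blobs(mask(im,'amber'),500): print(c.round(),s[4],circ(p,l,.003,.027))
```

```text
[165.  45.] 6340 (array([0.5057814 , 0.03362945]), np.float64(0.11463414634146342))
[156. 118.] 2299 (array([ 0.47534523, -0.03083071]), np.float64(0.8941176470588236))
[181. 218.] 4388 (array([ 0.49454639, -0.10138205]), np.float64(0.10741687979539642))
[312. 243.] 1612 (array([ 0.62090134, -0.15437522]), np.float64(0.6808510638297872))
```

View pics/w7.png

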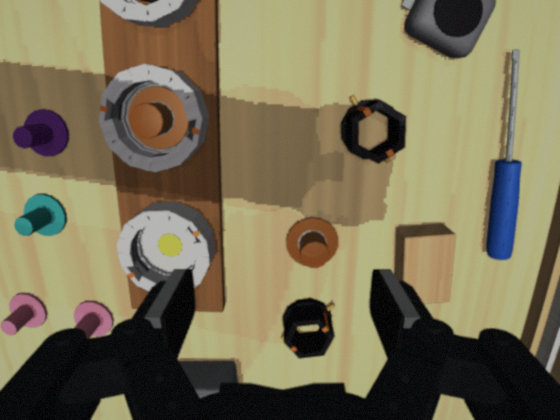

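Run:
```python
from h import *
im=cv2.imread('pics/w7.png')
a=cv2.resize(im[85:175,330:420],None,fx=4.4,fy=4.4,interpolation=cv2.INTER_CUBIC)
b=cv2.resize(im[60:180,95:215],None,fx=3.3,fy=3.3,interpolation=cv2.INTER_CUBIC)
cv2.imwrite('pics/w7c.png',np.hstack([a,b]))
```

```text
(no output)
```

View pics/w7c.png

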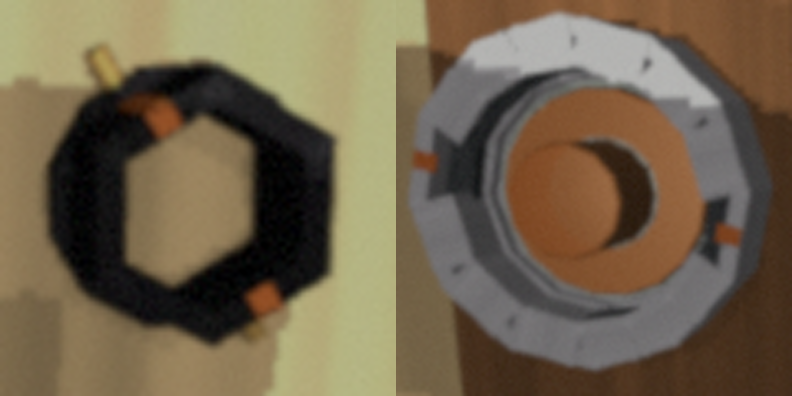

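Run:
```python
from h import *
p=vision.camera_params('wrist')
g=lambda x,y:(x/4.4+330,y/4.4+85); f=lambda x,y:(x/3.3+95,y/3.3+60)
pair(p,g(264,299),g(166,117),.035)
print(cast(p,g(96,55),.005)) # pin tip
pair(p,f(730-396,235),f(425-396,160),.044)
for y in (-60.5,60,0): go((.667,-.0375,.085),y)
```

```text
[ 0.6715 -0.0411] 0.0403 -57.9
[[ 0.65262023 -0.01310414  0.005     ]]
[ 0.483  -0.0295] 0.0776 -14.5
now [ 0.5898 -0.0899  0.2204] yaw 0.0 j6 1.419 -> d [ 0.0774 -0.0522  0.1354] w [-1.0000e-04  2.1000e-03  1.0564e+00]
now [ 0.5898 -0.0899  0.2204] yaw 0.0 j6 1.419 -> d [ 0.0774 -0.0522  0.1354] w [-1.9000e-03  9.0000e-04 -1.0467e+00]
now [ 0.5898 -0.0899  0.2204] yaw 0.0 j6 1.419 -> d [ 0.0774 -0.0522  0.1354] w [-0.0011  0.0017  0.0005]
```

Run:
```python
from h import *
go((.6715,-.0411,.0438),2.5)
```

```text
now [ 0.5898 -0.0899  0.2204] yaw 0.0 j6 1.419 -> d [ 0.082  -0.0485  0.1765] w [-0.0011  0.0016 -0.0431]
```

Emit:
step_arm(targets="0.03 -0.016 0.02 0 0.002 -0.043 0.075; 0.06 -0.032 0.04 0 0.002 -0.043 0.075; 0.082 -0.0485 0.07 0 0.002 -0.043 0.075; 0.082 -0.0485 0.1 0 0.002 -0.043 0.075; 0.082 -0.0485 0.14 0 0.002 -0.043 0.075; 0.082 -0.0485 0.165 0 0.002 -0.043 0.075; 0.082 -0.0485 0.1765 0 0.002 -0.043 0.075; 0.082 -0.0485 0.1765 0 0.002 -0.043 0.075; 0.082 -0.0485 0.1765 0 0.002 -0.043 0.03; 0.082 -0.0485 0.1765 0 0.002 -0.043 0.03", squeeze=50)

```text
clock: 26.7
tool_pos: [0.6728, -0.0413, 0.0461]
tcp_rot: [[0.999, 0.043, 0.004], [0.043, -0.999, 0.001], [0.004, -0.001, -1.0]]
ft_force: [-0.6, -0.4, 1.3]
grip_width: 0.0476
```

Emit:
step_arm(targets="0 0 0 0 0 0 0.03; 0 0 0 0 0 0 0.03; 0 0 0 0 0 0 0.03; 0 0 0 0 0 0 0.03; 0 0 0 0 0 0 0.03; 0 0 0 0 0 0 0.03; 0 0 0 0 0 0 0.03; 0 0 0 0 0 0 0.03; 0 0 0 0 0 0 0.03; 0 0 0 0 0 0 0.03")

```text
clock: 27.7
tool_pos: [0.6729, -0.0413, 0.0464]
tcp_rot: [[0.999, 0.043, 0.004], [0.043, -0.999, 0.001], [0.004, -0.001, -1.0]]
ft_force: [-1.6, -0.9, 5.9]
grip_width: 0.0446
```

Run:
```python
from h import *
s=bot.sense();print(s['grip_width'],s['ft_force'])
go((0.4827,-.029,.115),45.6)
```

```text
0.0446289586170531 [-1.60372022 -0.87812763  5.91490985]
now [ 0.6729 -0.0413  0.0464] yaw 2.5 j6 1.466 -> d [-0.1892 -0.0206 -0.0693] w [ 0.0009 -0.0042 -0.7525]
```

Emit:
step_arm(targets="0 0 -0.035 0 -0.004 0 0.03; 0 0 -0.07 0 -0.004 0 0.03; -0.035 -0.004 -0.07 0 -0.004 -0.13 0.03; -0.07 -0.008 -0.07 0 -0.004 -0.26 0.03; -0.105 -0.012 -0.07 0 -0.004 -0.39 0.03; -0.14 -0.016 -0.07 0 -0.004 -0.52 0.03; -0.17 -0.019 -0.07 0 -0.004 -0.65 0.03; -0.1892 -0.0206 -0.07 0 -0.004 -0.753 0.03; -0.1892 -0.0206 -0.06 0 -0.004 -0.753 0.03; -0.1892 -0.0206 -0.06 0 -0.004 -0.753 0.03")

```text
clock: 28.7
tool_pos: [0.4823, -0.0289, 0.1043]
tcp_rot: [[0.701, 0.714, -0.001], [0.714, -0.701, -0.001], [-0.001, -0.0, -1.0]]
ft_force: [0.3, -0.6, -1.0]
grip_width: 0.0446
```

Run:
```python
from h import *
s=bot.sense();print(s['grip_width'],s['ft_force'])
go((0.4827,-.029,.0764),45.6)
im,p=grab('side','sd4');cv2.imwrite('pics/sd4c.png',cv2.resize(im[190:300,200:300,::-1],None,fx=5,fy=5,interpolation=cv2.INTER_CUBIC))
```

```text
0.04455345465208337 [ 0.2529449  -0.59006205 -0.95606045]
now [ 0.4823 -0.0289  0.1043] yaw 45.5 j6 0.717 -> d [0.0003 0.0004 0.0279] w [-0.0001  0.0009 -0.0013]
```

View pics/sd4c.png

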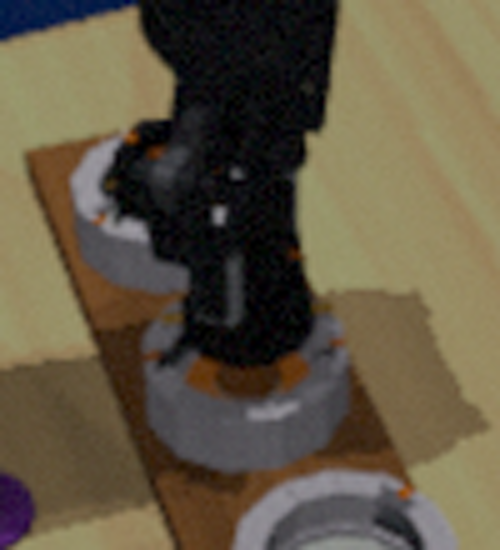

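Pins stand over the slots; lowering.

Emit:
step_arm(targets="0 0 0.01 0 0 0 0.03; 0 0 0.018 0 0 0 0.03; 0 0 0.024 0 0 0 0.03; 0 0 0.028 0 0 0 0.03; 0 0 0.029 0 0 0 0.03; 0 0 0.029 0 0 0 0.03; 0 0 0.029 0 0 0 0.03; 0 0 0.029 0 0 0 0.03; 0 0 0.029 0 0 0 0.03; 0 0 0.029 0 0 0 0.03")

```text
clock: 29.75
tool_pos: [0.4828, -0.029, 0.0769]
tcp_rot: [[0.701, 0.714, 0.0], [0.714, -0.701, -0.001], [-0.0, 0.0, -1.0]]
ft_force: [-6.8, 0.7, 12.6]
grip_width: 0.0448
```

Run:
```python
from h import *
s=bot.sense();print(s['grip_width'],s['ft_force'])
go((0.4827,-.029,.0764),45.6)
```

```text
0.04483837256306808 [-6.76383172  0.74146006 12.55609827]
now [ 0.4828 -0.029   0.0769] yaw 45.5 j6 0.717 -> d [-0.0001 -0.0001  0.0005] w [ 0.0005  0.0005 -0.0013]
```

Emit:
step_arm(targets="0 0 0.0003 0 0 0.13 0.03; 0 0 0.0009 0 0 0.26 0.03; 0 0 0.0016 0 0 0.39 0.03; 0 0 0.0022 0 0 0.52 0.03; 0 0 0.0028 0 0 0.65 0.03; 0 0 0.0034 0 0 0.78 0.03; 0 0 0.004 0 0 0.91 0.03; 0 0 0.0046 0 0 1.04 0.03; 0 0 0.005 0 0 1.17 0.03; 0 0 0.005 0 0 1.26 0.03")

```text
clock: 30.75
tool_pos: [0.4834, -0.0289, 0.0724]
tcp_rot: [[0.892, -0.453, 0.001], [-0.453, -0.892, -0.0], [0.001, -0.0, -1.0]]
ft_force: [-5.7, 0.7, 10.5]
grip_width: 0.0446
```

Run:
```python
from h import *
s=bot.sense();print(s['grip_width'],s['ft_force'],s['ft_torque'])
go((0.4827,-.029,.0717),-30.4)
```

```text
0.04455407165988135 [-5.70967493  0.65525937 10.54777492] [0.02619828 1.18378004 0.34842753]
now [ 0.4834 -0.0289  0.0724] yaw -26.9 j6 1.981 -> d [-0.0006  0.0004  0.0007] w [-0.0001 -0.0011  0.0608]
```

Emit:
step_arm(targets="0 0 0 0 0 0.03 0.03; 0 0 0 0 0 0.06 0.03; 0 0 0 0 0 0.08 0.03; 0 0 0 0 0 0.09 0.03; 0 0 0 0 0 0.09 0.03; 0 0 0 0 0 0.09 0.03; 0 0 0 0 0 0.09 0.03; 0 0 0 0 0 0.09 0.03; 0 0 0 0 0 0.09 0.03; 0 0 0 0 0 0.09 0.03")

```text
clock: 31.75
tool_pos: [0.4819, -0.0288, 0.0724]
tcp_rot: [[0.849, -0.528, -0.002], [-0.528, -0.849, -0.001], [-0.001, 0.002, -1.0]]
ft_force: [-6.7, -1.6, 8.1]
grip_width: 0.0446
```

Run:
```python
from h import *
s=bot.sense();print(s['grip_width'],s['ft_force'],s['ft_torque'])
go((0.4827,-.029,.0717),-30.4)
```

```text
0.04462416884479791 [-6.72822417 -1.60552779  8.08404799] [-0.08849211  1.45674146  1.49711472]
now [ 0.4819 -0.0288  0.0724] yaw -31.9 j6 2.068 -> d [ 0.0008 -0.0002  0.0007] w [ 0.0017  0.0011 -0.0259]
```

Emit:
step_arm(targets="0 0 0 0 0 -0.02 0.08; 0 0 0 0 0 -0.02 0.08; 0 0 0 0 0 -0.02 0.08; 0 0 0 0 0 -0.02 0.08; 0 0 -0.03 0 0 -0.02 0.08; 0 0 -0.07 0 0 -0.1 0.08; 0 0 -0.11 0 0 -0.23 0.08; 0 0 -0.15 0 0 -0.36 0.08; 0 0 -0.15 0 0 -0.49 0.08; 0 0 -0.15 0 0 -0.557 0.08")

```text
clock: 32.75
tool_pos: [0.4832, -0.0287, 0.2242]
tcp_rot: [[1.0, 0.004, 0.002], [0.004, -1.0, -0.001], [0.002, 0.001, -1.0]]
ft_force: [-0.0, 0.0, -0.3]
grip_width: 0.0801
```

Run:
```python
from h import *
go((0.57,-.19,.22),0)
```

```text
now [ 0.4832 -0.0287  0.2242] yaw 0.2 j6 1.508 -> d [0.0861 0.1616 0.0045] w [ 0.0011 -0.0017  0.0043]
```

Emit:
step_arm(targets="0.02 0.04 0.004 0 0 0.004 0.06; 0.04 0.08 0.004 0 0 0.004 0.06; 0.06 0.12 0.004 0 0 0.004 0.06; 0.086 0.1616 0.004 0 0 0.004 0.06; 0.086 0.1616 0.004 0 0 0.004 0.06; 0.086 0.1616 0.004 0 0 0.004 0.06; 0.086 0.1616 0.004 0 0 0.004 0.06; 0.086 0.1616 0.004 0 0 0.004 0.06; 0.086 0.1616 0.004 0 0 0.004 0.06; 0.086 0.1616 0.004 0 0 0.004 0.06")

```text
clock: 33.75
tool_pos: [0.5698, -0.1892, 0.221]
tcp_rot: [[1.0, 0.001, 0.002], [0.001, -1.0, -0.001], [0.002, 0.001, -1.0]]
ft_force: [0.1, 0.1, 1.0]
grip_width: 0.0602
```

Run:
```python
from h import *
im,p=grab('wrist','w8')
for c,s,l in blobs(mask(im,'amber'),500): print(c.round(),s[4],circ(p,l,.003,.027))
```

```text
[193.  55.] 4326 (array([ 0.48423477, -0.07897396]), np.float64(0.11648745519713262))
[336. 143.] 2294 (array([ 0.62022588, -0.15474645]), np.float64(0.93125))
[190. 201.] 3600 (array([ 0.49998821, -0.20574925]), np.float64(0.16521739130434782))
```

View pics/w8.png

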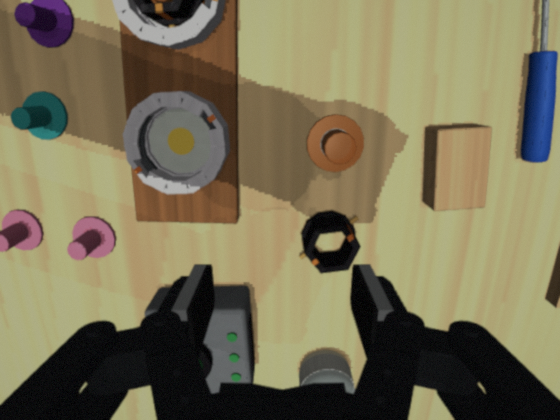

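Run:
```python
from h import *
im=cv2.imread('pics/w8.png')
a=cv2.resize(im[200:280,290:370],None,fx=5,fy=5,interpolation=cv2.INTER_CUBIC)
b=cv2.resize(im[85:205,115:235],None,fx=3.3334,fy=3.3334,interpolation=cv2.INTER_CUBIC)
cv2.imwrite('pics/w8c.png',np.hstack([a,b[:400]]))
go((.6203,-.1548,.046),0)
```

```text
now [ 0.5698 -0.1893  0.221 ] yaw 0.1 j6 1.249 -> d [ 0.0501 -0.0347  0.175 ] w [ 0.0013 -0.0023  0.0012]
```

View pics/w8c.png

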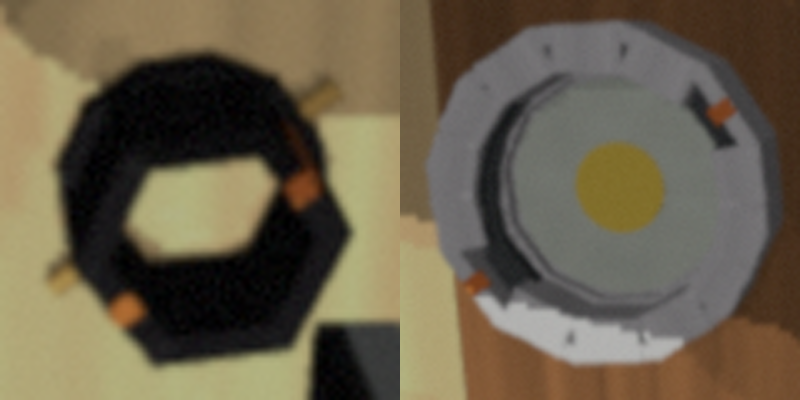

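Run:
```python
from h import *
p=vision.camera_params('wrist')
g=lambda x,y:(x/5+290,y/5+200); f=lambda x,y:((x-400)/3.3334+115,y/3.3334+85)
pair(p,g(302,188),g(127,310),.035)
pair(p,g(330,93),g(60,278),.005)
pair(p,f(721,111),f(476,284),.044)
```

```text
[ 0.6179 -0.2483] 0.0399 38.1
[ 0.6178 -0.2483] 0.0662 37.2
[ 0.4815 -0.1501] 0.0775 33.0
```

Emit:
step_arm(targets="0.02 -0.014 0.03 0 -0.002 0 0.06; 0.0501 -0.0347 0.06 0 -0.002 0 0.06; 0.0501 -0.0347 0.1 0 -0.002 0 0.06; 0.0501 -0.0347 0.14 0 -0.002 0 0.06; 0.0501 -0.0347 0.165 0 -0.002 0 0.06; 0.0501 -0.0347 0.175 0 -0.002 0 0.06; 0.0501 -0.0347 0.175 0 -0.002 0 0; 0.0501 -0.0347 0.175 0 -0.002 0 0; 0.0501 -0.0347 0.175 0 -0.002 0 0; 0.0501 -0.0347 0.175 0 -0.002 0 0", squeeze=30)

```text
clock: 34.8
tool_pos: [0.6215, -0.1552, 0.0481]
tcp_rot: [[1.0, 0.001, 0.004], [0.001, -1.0, -0.002], [0.004, 0.002, -1.0]]
ft_force: [0.3, -0.8, 3.6]
grip_width: 0.0259
```

Run:
```python
from h import *
s=bot.sense();print(s['grip_width'],s['ft_force'])
go((0.4812,-.1497,.0735),0)
```

```text
0.0258786576372705 [ 0.2690844  -0.83741454  3.60958357]
now [ 0.6215 -0.1552  0.0481] yaw 0.1 j6 1.325 -> d [-0.1402 -0.0056 -0.0259] w [ 0.0021 -0.0037  0.0011]
```

Emit:
step_arm(targets="0 0 -0.035 0.002 -0.004 0 0; -0.02 0 -0.07 0.002 -0.004 0 0; -0.06 -0.002 -0.08 0.002 -0.004 0 0; -0.1 -0.004 -0.08 0.002 -0.004 0 0; -0.14 -0.0055 -0.08 0.002 -0.004 0 0; -0.14 -0.0055 -0.07 0.002 -0.004 0 0; -0.14 -0.0055 -0.045 0.002 -0.004 0 0; -0.14 -0.0055 -0.026 0.002 -0.004 0 0; -0.14 -0.0055 -0.025 0.002 -0.004 0 0; -0.14 -0.0055 -0.025 0.002 -0.004 0 0")

```text
clock: 35.8
tool_pos: [0.4818, -0.1498, 0.0729]
tcp_rot: [[1.0, 0.001, -0.0], [0.001, -1.0, -0.0], [-0.0, 0.0, -1.0]]
ft_force: [0.2, 0.1, 0.3]
grip_width: 0.0265
```

Emit:
step_arm(targets="0 0 0.0015 0 0 0 0; 0 0 0.0015 0 0 0 0.05; 0 0 0.0015 0 0 0 0.05; 0 0 0.0015 0 0 0 0.05; 0 0 -0.04 0 0 0 0.06; 0.02 0.02 -0.08 0 0 0 0.075; 0.05 0.05 -0.11 0 0 0 0.075; 0.08 0.08 -0.14 0 0 0 0.075; 0.1 0.1 -0.15 0 0 0 0.075; 0.1 0.1 -0.15 0 0 0 0.075")

```text
clock: 36.8
tool_pos: [0.5849, -0.2525, 0.2242]
tcp_rot: [[1.0, -0.001, 0.004], [-0.001, -1.0, -0.002], [0.004, 0.002, -1.0]]
ft_force: [0.8, 0.3, -0.9]
grip_width: 0.0753
```

Run:
```python
from h import *
im,p=grab('wrist','w9')
b=cv2.resize(im[:,:,::-1][85:205,270:390],None,fx=4,fy=4,interpolation=cv2.INTER_CUBIC)
cv2.imwrite('pics/w9c.png',b)
go((.6179,-.2483,.0438),38)
```

```text
now [ 0.5832 -0.251   0.2229] yaw -0.0 j6 1.165 -> d [ 0.0346 -0.0028  0.1792] w [ 7.000e-04 -5.000e-04 -6.633e-01]
```

View pics/w9.png

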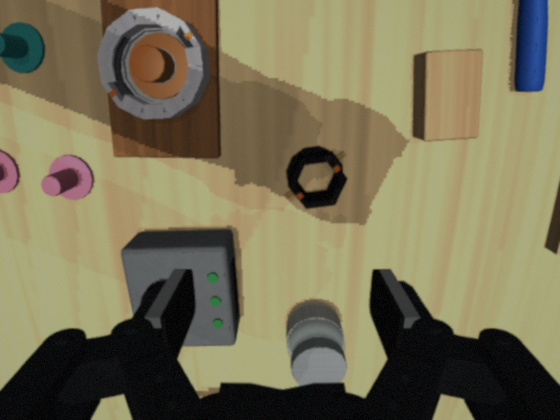

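View pics/w9c.png

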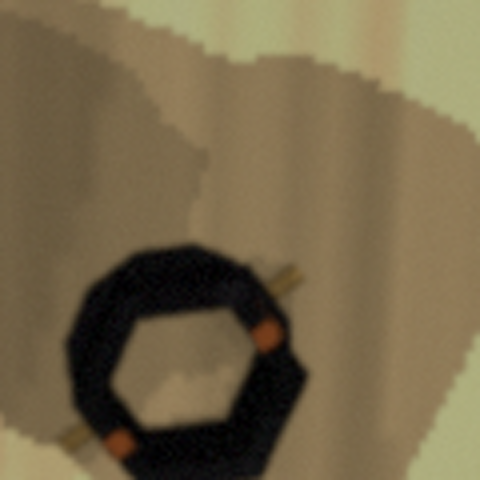

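Run:
```python
from h import *
p=vision.camera_params('wrist')
pair(p,(336.5,168.8),(300.3,195.8),.035)
pair(p,(270+288/4,85+280/4),(270+73/4,85+438/4),.005)
go((.6175,-.2483,.0438),37.5)
```

```text
[ 0.6156 -0.2462] 0.0394 38.1
[ 0.6152 -0.2463] 0.0635 37.4
now [ 0.5832 -0.251   0.2229] yaw -0.0 j6 1.165 -> d [ 0.0342 -0.0028  0.1792] w [ 7.000e-04 -5.000e-04 -6.546e-01]
```

Emit:
step_arm(targets="0.01 -0.001 0.02 0 0 -0.13 0.075; 0.02 -0.002 0.04 0 0 -0.26 0.075; 0.0343 -0.003 0.06 0 0 -0.39 0.075; 0.0343 -0.003 0.09 0 0 -0.52 0.075; 0.0343 -0.003 0.12 0 0 -0.655 0.075; 0.0343 -0.003 0.13 0 0 -0.655 0.075; 0.0343 -0.003 0.155 0 0 -0.655 0.075; 0.0343 -0.003 0.17 0 0 -0.655 0.075; 0.0343 -0.003 0.1792 0 0 -0.655 0.075; 0.0343 -0.003 0.1792 0 0 -0.655 0.075", squeeze=50)

```text
clock: 37.85
tool_pos: [0.6168, -0.2476, 0.0429]
tcp_rot: [[0.794, 0.608, -0.001], [0.608, -0.794, 0.0], [-0.001, -0.001, -1.0]]
ft_force: [-1.0, 0.2, 0.6]
grip_width: 0.075
```

Emit:
step_arm(targets="0 0 0.001 0 0 0 0.075; 0 0 0.001 0 0 0 0.03; 0 0 0.001 0 0 0 0.03; 0 0 0.001 0 0 0 0.03; 0 0 0.001 0 0 0 0.03; 0 0 0.001 0 0 0 0.03; 0 0 0.001 0 0 0 0.03; 0 0 0.001 0 0 0 0.03; 0 0 0.001 0 0 0 0.03; 0 0 0.001 0 0 0 0.03")

```text
clock: 38.85
tool_pos: [0.6174, -0.2479, 0.0431]
tcp_rot: [[0.794, 0.608, 0.001], [0.608, -0.794, -0.0], [0.0, 0.001, -1.0]]
ft_force: [0.3, 0.6, 6.0]
grip_width: 0.0447
```

Run:
```python
from h import *
s=bot.sense();print(s['grip_width'],s['ft_force'])
go((0.4814,-.1498,.115),32.7)
```

```text
0.04467829449044982 [0.25489795 0.6230765  5.97880297]
now [ 0.6174 -0.2479  0.0431] yaw 37.5 j6 0.535 -> d [-0.0483 -0.1606 -0.0721] w [ 0.0009 -0.0004  0.0831]
```

Emit:
step_arm(targets="0 0 0 0 0 0 0.065; 0 0 0 0 0 0 0.065; 0 0 0 0 0 0 0.065; 0 0 -0.003 0 0 0 0.065; 0 0 -0.003 0 0 0 0.065; 0 0 -0.003 0 0 0 0.03; 0 0 -0.003 0 0 0 0.03; 0 0 -0.003 0 0 0 0.03; 0 0 -0.003 0 0 0 0.03; 0 0 -0.003 0 0 0 0.03")

```text
clock: 39.85
tool_pos: [0.6177, -0.248, 0.0464]
tcp_rot: [[0.794, 0.608, 0.001], [0.608, -0.794, -0.001], [0.001, 0.001, -1.0]]
ft_force: [-0.2, -0.2, 3.5]
grip_width: 0.0445
```

Run:
```python
from h import *
s=bot.sense();print(s['grip_width'],s['ft_force'])
go((0.4814,-.1498,.115),32.7)
```

```text
0.044478106850563526 [-0.23549405 -0.20040952  3.52280498]
now [ 0.6177 -0.248   0.0464] yaw 37.5 j6 0.535 -> d [-0.0484 -0.1607 -0.0688] w [ 0.0014 -0.0007  0.0831]
```

Emit:
step_arm(targets="0 0 -0.035 0 0 0 0.03; 0 0 -0.07 0 0 0 0.03; -0.012 -0.04 -0.07 0 0 0.03 0.03; -0.024 -0.08 -0.07 0 0 0.06 0.03; -0.036 -0.12 -0.07 0 0 0.083 0.03; -0.0484 -0.1607 -0.07 0 0 0.083 0.03; -0.0484 -0.1607 -0.07 0 0 0.083 0.03; -0.0484 -0.1607 -0.06 0 0 0.083 0.03; -0.0484 -0.1607 -0.055 0 0 0.083 0.03; -0.0484 -0.1607 -0.055 0 0 0.083 0.03")

```text
clock: 40.85
tool_pos: [0.4816, -0.1502, 0.0997]
tcp_rot: [[0.842, 0.54, -0.0], [0.54, -0.842, -0.0], [-0.0, 0.0, -1.0]]
ft_force: [-1.0, -0.7, 0.1]
grip_width: 0.0447
```

Run:
```python
from h import *
s=bot.sense();print(s['grip_width'],s['ft_force'])
im,p=grab('side','sd5');cv2.imwrite('pics/sd5c.png',cv2.resize(im[230:350,210:330,::-1],None,fx=4,fy=4,interpolation=cv2.INTER_CUBIC))
go((0.4814,-.1498,.0764),32.7)
```

```text
0.044714903028046774 [-1.03928892 -0.71575328  0.05376634]
now [ 0.4818 -0.1502  0.1002] yaw 32.7 j6 0.698 -> d [-0.0001 -0.0006  0.0238] w [ 0.0003  0.0002 -0.0004]
```

View pics/sd5c.png

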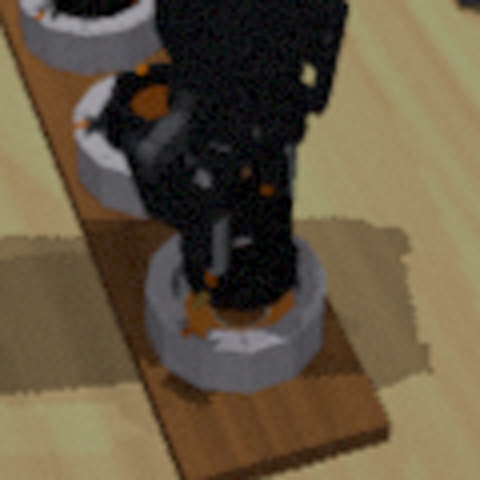

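Emit:
step_arm(targets="0 0 0.01 0 0 0 0.03; 0 0 0.016 0 0 0 0.03; 0 0 0.02 0 0 0 0.03; 0 0 0.0235 0 0 0 0.03; 0 0 0.0245 0 0 0 0.03; 0 0 0.0245 0 0 0 0.03; 0 0 0.0245 0 0 0 0.03; 0 0 0.0245 0 0 0 0.03; 0 0 0.0245 0 0 0 0.03; 0 0 0.0245 0 0 0 0.03")

```text
clock: 41.9
tool_pos: [0.4817, -0.1504, 0.0769]
tcp_rot: [[0.842, 0.54, 0.001], [0.54, -0.842, -0.001], [0.0, 0.001, -1.0]]
ft_force: [-5.2, 1.2, 10.4]
grip_width: 0.0444
```

Run:
```python
from h import *
s=bot.sense();print(s['grip_width'],s['ft_force'])
go((0.4814,-.1498,.0764),32.7)
```

```text
0.0444124597473548 [-5.24011788  1.17864647 10.41042208]
now [ 0.4817 -0.1504  0.0769] yaw 32.7 j6 0.698 -> d [ 0.0001 -0.0006  0.0005] w [ 0.001  -0.     -0.0004]
```

Same signature as before (in the slots). Turning down.

Emit:
step_arm(targets="0 0 0.0003 0 0 0.13 0.03; 0 0 0.0009 0 0 0.26 0.03; 0 0 0.0016 0 0 0.39 0.03; 0 0 0.0022 0 0 0.52 0.03; 0 0 0.0028 0 0 0.65 0.03; 0 0 0.0034 0 0 0.78 0.03; 0 0 0.004 0 0 0.91 0.03; 0 0 0.0046 0 0 1.04 0.03; 0 0 0.005 0 0 1.17 0.03; 0 0 0.005 0 0 1.26 0.03")

```text
clock: 42.9
tool_pos: [0.482, -0.1506, 0.0724]
tcp_rot: [[0.768, -0.64, 0.001], [-0.64, -0.768, -0.002], [0.002, 0.0, -1.0]]
ft_force: [-0.9, -0.2, 2.4]
grip_width: 0.0446
```

Emit:
step_arm(targets="0 0 0 0 0 0.03 0.03; 0 0 0 0 0 0.06 0.03; 0 0 0 0 0 0.08 0.03; 0 0 0 0 0 0.09 0.03; 0 0 0 0 0 0.09 0.03; 0 0 0 0 0 0.09 0.03; 0 0 0 0 0 0.09 0.03; 0 0 0 0 0 0.09 0.03; 0 0 0 0 0 0.09 0.03; 0 0 0 0 0 0.09 0.03")

```text
clock: 43.9
tool_pos: [0.4821, -0.1506, 0.0724]
tcp_rot: [[0.708, -0.706, 0.002], [-0.706, -0.708, -0.002], [0.002, -0.0, -1.0]]
ft_force: [0.3, -1.4, -0.2]
grip_width: 0.0447
```

Run:
```python
from h import *
s=bot.sense();print(s['grip_width'],s['ft_force'],s['ft_torque'])
go((0.4814,-.1498,.0717),-43)
```

```text
0.044651670580422576 [ 0.26880741 -1.38803689 -0.21332758] [-0.2182828  -0.18549988  1.60502653]
now [ 0.4821 -0.1506  0.0724] yaw -44.9 j6 2.053 -> d [-0.0011 -0.0001  0.0007] w [-0.0001 -0.0023 -0.0336]
```

Emit:
step_arm(targets="0 0 0 0 0 -0.02 0.08; 0 0 0 0 0 -0.02 0.08; 0 0 0 0 0 -0.02 0.08; 0 0 0 0 0 -0.02 0.08; 0 0 -0.03 0 0 -0.02 0.08; 0 0 -0.07 0 0 -0.14 0.08; 0 0 -0.11 0 0 -0.28 0.06; 0 0 -0.15 0 0 -0.42 0.03; 0 0 -0.16 0 0 -0.56 0; 0 0 -0.16 0 0 -0.7 0")

```text
clock: 44.9
tool_pos: [0.4829, -0.1507, 0.2353]
tcp_rot: [[0.997, -0.079, 0.006], [-0.079, -0.997, -0.003], [0.007, 0.002, -1.0]]
ft_force: [-0.3, -0.7, -0.5]
grip_width: 0.0219
```

Run:
```python
from h import *
go((.49,-.1,.27),0)
```

```text
now [ 0.4829 -0.1507  0.2353] yaw -4.5 j6 1.348 -> d [ 0.0033 -0.0511 -0.0348] w [ 0.0027 -0.0065 -0.079 ]
```

Emit:
step_arm(targets="0.003 -0.02 -0.015 0.003 -0.006 -0.079 0; 0.003 -0.05 -0.035 0.003 -0.006 -0.079 0; 0.003 -0.05 -0.035 0.003 -0.006 -0.079 0; 0.003 -0.05 -0.035 0.003 -0.006 -0.079 0; 0.003 -0.05 -0.035 0.003 -0.006 -0.079 0; 0.003 -0.05 -0.035 0.003 -0.006 -0.079 0; 0.003 -0.05 -0.035 0.003 -0.006 -0.079 0; 0.003 -0.05 -0.035 0.003 -0.006 -0.079 0; 0.003 -0.05 -0.035 0.003 -0.006 -0.079 0; 0.003 -0.05 -0.035 0.003 -0.006 -0.079 0")

```text
clock: 45.9
tool_pos: [0.4896, -0.1012, 0.2701]
tcp_rot: [[1.0, -0.0, 0.0], [-0.0, -1.0, 0.0], [0.0, -0.0, -1.0]]
ft_force: [0.4, 0.0, 1.2]
grip_width: -0.0002
```

Run:
```python
from h import *
im,p=grab('wrist','w10')
go((.49,-.1,.27),0)
for n,c in [('T',(.4853,.0882)),('M',(.4827,-.029)),('B',(.4814,-.15))]: print(n,proj(p,[*c,.055]).round())
c=[proj(p,[*c,.055])[0].astype(int) for c in [(.4853,.0882),(.4827,-.029),(.4814,-.15)]]
cr=[cv2.resize(im[max(0,y-42):max(0,y-42)+84,x-42:x+42,::-1],(266,266),interpolation=cv2.INTER_CUBIC) for x,y in c]
print([(x-42,max(0,y-42)) for x,y in c])
cv2.imwrite('pics/w10c.png',np.hstack(cr)); np.savez('/tmp/p10',**p)
im,p=grab('scene','s9')
```

```text
now [ 0.4897 -0.1011  0.2701] yaw -0.0 j6 1.367 -> d [ 0.0003 -0.0011  0.0001] w [-0.0003 -0.0005 -0.0002]
T [[276. -42.]]
M [[273. 102.]]
B [[273. 229.]]
[(np.int64(233), 0), (np.int64(231), np.int64(60)), (np.int64(231), np.int64(186))]
```

View pics/w10.png

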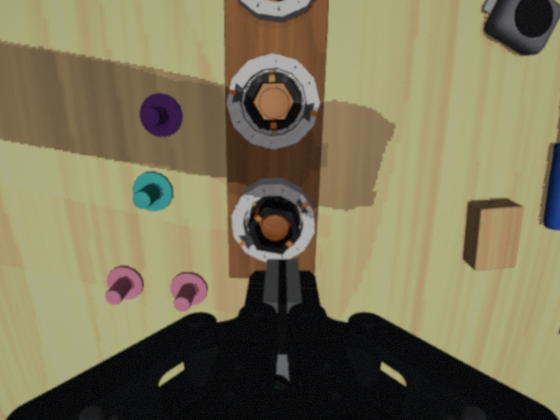

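View pics/w10c.png

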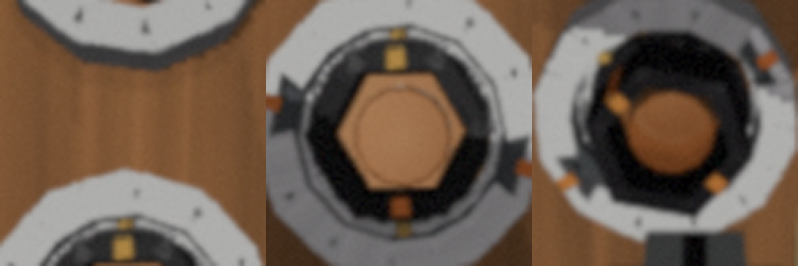

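View pics/s9.png

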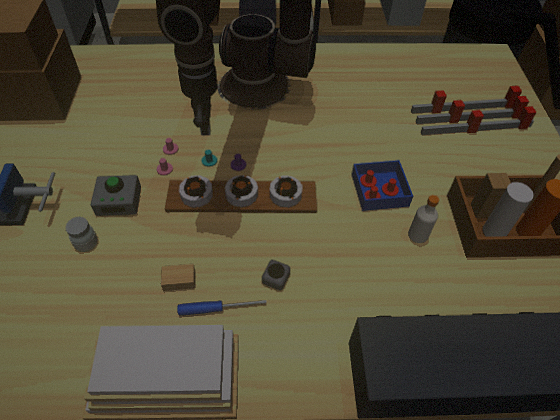

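Run:
```python
from h import *
p=dict(np.load('/tmp/p10.npz')); k=266/84
M=lambda x,y:((x-266)/k+231,y/k+60); B=lambda x,y:((x-532)/k+231,y/k+186)
pair(p,M(524,169),M(272,103),.044); pair(p,M(401,208),M(396,57),.061)
pair(p,B(767,60),B(568,181),.044); pair(p,B(715,183),B(616,102),.061)
im=cv2.imread('pics/s9.png'); cv2.imwrite('pics/s9c.png',cv2.resize(im[160:225,80:150],None,fx=7,fy=7,interpolation=cv2.INTER_CUBIC))
```

```text
[ 0.482  -0.0298] 0.076 -14.4
[ 0.4823 -0.0289] 0.0408 -88.5
[ 0.4813 -0.1495] 0.0767 32.8
[ 0.4818 -0.1502] 0.0404 -41.5
```

View pics/s9c.png

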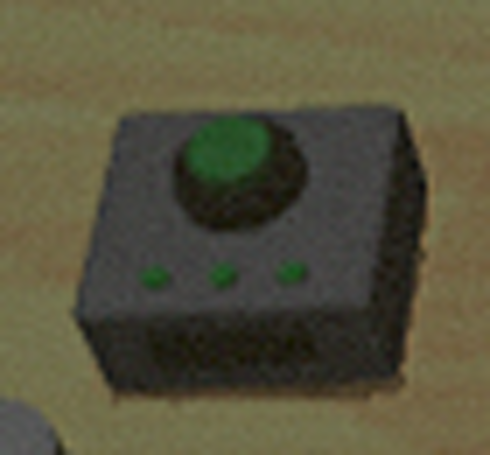

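Run:
```python
from h import *
p=vision.camera_params('scene'); print(cast(p,(112.6,181.1),.068))
im=cv2.imread('pics/side0.png')[:,:,::-1].copy(); p=vision.camera_params('side')
for c,s,l in blobs(mask(im,'green'),100): print(c,s,cast(p,c,.068))
go((.4765,-.361,.1),0)
```

```text
[[ 0.47668745 -0.35963591  0.068     ]]
[315.25373134 385.95223881] [306 376  20  21 335] [[ 0.47648314 -0.36152923  0.068     ]]
now [ 0.4897 -0.1011  0.2702] yaw -0.0 j6 1.367 -> d [-0.0132  0.26    0.1701] w [-0.0003 -0.0004 -0.0001]
```

Emit:
step_arm(targets="-0.002 0.045 0 0 0 0 0; -0.004 0.09 0 0 0 0 0; -0.006 0.135 0 0 0 0 0; -0.01 0.18 0 0 0 0 0; -0.013 0.225 0 0 0 0 0; -0.013 0.26 0.03 0 0 0 0; -0.013 0.26 0.07 0 0 0 0; -0.013 0.26 0.11 0 0 0 0; -0.013 0.26 0.14 0 0 0 0; -0.013 0.26 0.15 0 0 0 0")

```text
clock: 47.0
tool_pos: [0.475, -0.36, 0.1163]
tcp_rot: [[1.0, -0.0, -0.004], [-0.0, -1.0, 0.004], [-0.004, -0.004, -1.0]]
ft_force: [-1.2, 0.5, 0.3]
grip_width: -0.0001
```

Run:
```python
from h import *
im,p=grab('side','sd6')
print(bot.sense()['ft_force']); go((.4765,-.361,.093),0)
```

```text
[-0.06583368  0.38634985 -0.9211879 ]
now [ 0.4753 -0.36    0.1166] yaw -0.0 j6 0.923 -> d [0.0013 0.0011 0.0236] w [-0.0035  0.0038 -0.0002]
```

View pics/sd6.png

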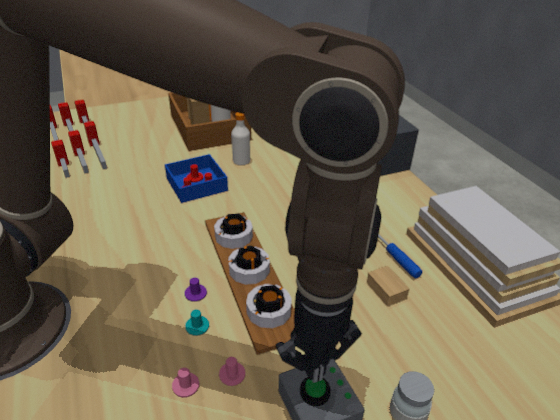

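Emit:
step_arm(targets="0.001 0.001 0.015 0 0 0 0; 0.001 0.001 0.02 0 0 0 0; 0.001 0.001 0.024 0 0 0 0; 0.001 0.001 0.026 0 0 0 0; 0.001 0.001 0.027 0 0 0 0; 0.001 0.001 0.028 0 0 0 0; 0.001 0.001 0.028 0 0 0 0; 0.001 0.001 0.028 0 0 0 0; 0.001 0.001 0.028 0 0 0 0; 0.001 0.001 0.028 0 0 0 0")

```text
clock: 48.05
tool_pos: [0.4766, -0.3611, 0.091]
tcp_rot: [[1.0, -0.0, -0.002], [-0.0, -1.0, 0.002], [-0.002, -0.002, -1.0]]
ft_force: [-3.6, 2.8, 9.9]
grip_width: 0.0001
```

Emit:
step_arm(targets="0 0 0.001 0 0 0 0; 0 0 0.002 0 0 0 0; 0 0 0.003 0 0 0 0; 0 0 0.003 0 0 0 0; 0 0 0.003 0 0 0 0; 0 0 0.003 0 0 0 0; 0 0 0.003 0 0 0 0; 0 0 0.003 0 0 0 0; 0 0 0.003 0 0 0 0; 0 0 0.003 0 0 0 0")

```text
clock: 49.05
tool_pos: [0.4769, -0.3613, 0.091]
tcp_rot: [[1.0, 0.0, 0.0], [0.0, -1.0, 0.001], [0.0, -0.001, -1.0]]
ft_force: [-5.5, 3.6, 13.8]
grip_width: 0.0002
```

Run:
```python
from h import *
im,p=grab('scene','s10');cv2.imwrite('pics/s10c.png',cv2.resize(im[160:225,80:150,::-1],None,fx=7,fy=7,interpolation=cv2.INTER_CUBIC))
print(bot.sense()['ft_force'],bot.sense()['tool_pos'])
```

```text
[-5.58036859  3.699864   13.19043553] [ 0.47687399 -0.36127344  0.09091724]
```

View pics/s10c.png

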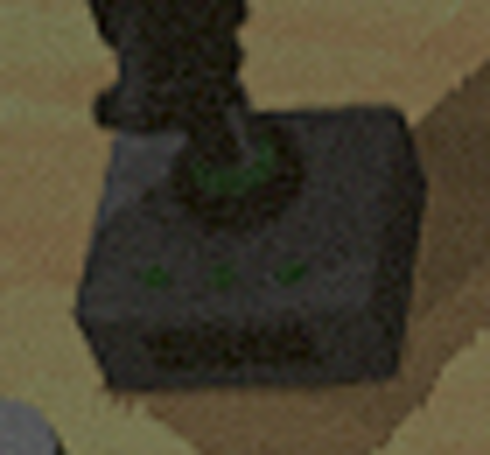

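Emit:
step_arm(targets="0 0 0.003 0 0 0 0; 0 0 0.006 0 0 0 0; 0 0 0.008 0 0 0 0; 0 0 0.008 0 0 0 0; 0 0 0.008 0 0 0 0; 0 0 0.008 0 0 0 0; 0 0 0.008 0 0 0 0; 0 0 0.008 0 0 0 0; 0 0 0.008 0 0 0 0; 0 0 0.008 0 0 0 0")

```text
clock: 50.1
tool_pos: [0.4771, -0.3614, 0.0905]
tcp_rot: [[1.0, 0.0, 0.005], [0.0, -1.0, -0.003], [0.005, 0.003, -1.0]]
ft_force: [-15.7, 11.6, 42.8]
grip_width: -0.0003
```

Emit:
step_arm(targets="0 0 -0.003 0 0 0 0; 0 0 -0.006 0 0 0 0; 0 0 -0.015 0 0 0 0; 0 0 -0.05 0 0 0 0; 0 -0.03 -0.09 0 0 0 0; 0 -0.06 -0.12 0 0 0 0; 0 -0.1 -0.15 0 0 0 0; 0 -0.14 -0.17 0 0 0 0; 0 -0.16 -0.18 0 0 0 0; 0 -0.16 -0.18 0 0 0 0")

```text
clock: 51.1
tool_pos: [0.4769, -0.199, 0.2723]
tcp_rot: [[1.0, 0.003, 0.008], [0.003, -1.0, -0.004], [0.008, 0.004, -1.0]]
ft_force: [0.4, -0.3, 1.0]
grip_width: -0.0001
```

Run:
```python
from h import *
im,p=grab('scene','s11');cv2.imwrite('pics/s11c.png',cv2.resize(im[150:230,80:420,::-1],(790,186*1),interpolation=cv2.INTER_CUBIC))
for c,s,l in blobs(mask(im,'green'),40): print(c,s)
im,p=grab('wrist','w11')
```

```text
[111.98591549 180.63380282] [107 177  11   9  71]
```

View pics/s11c.png

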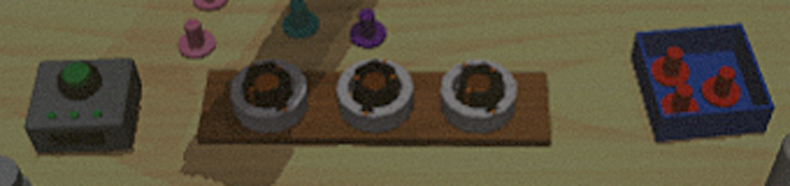

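View pics/w11.png

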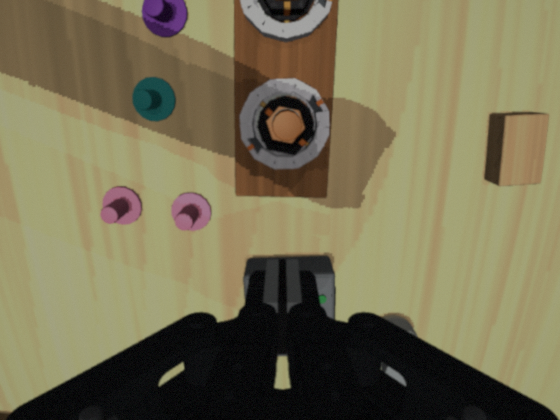

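```bash
python3 -c "
from cell import bot
print(bot.finish_job()); print(bot.sense()['clock'])"
```

```text
the job is handed in; nothing more can be done
None
the job is handed in; nothing more can be done
```

The job is handed in, at about 51 s of the 210 s allowed; the interface reported no verdict.

- **Plugs:** all three plugs are in the blue bin, standing upright in the last picture.
- **Lenses and rings:** all three lenses are seated, each with a ring screwed down to its stop. The twisting torque rose to about 1.1–1.6 N m at each stop. The pins measured 73, 74 and 74 degrees from the slots, against 65 needed.
- **Centring:** I measured each ring within about 1 mm of its cell's centre.
- **Test button:** pressed to its hard stop and released; it looks fully up again in the last picture.
- **Bench:** the other things on the bench showed no visible movement. I saw no sign of a lens or ring being knocked aside.

**One doubt:** an extra push on the button, made to be sure of the travel, briefly reached about 43 N on the closed fingertips. That is above the 40 N limit stated for the arm and gripper body. I think the limit does not cover the fingertips, but the rules do not say so.

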